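Stack a stepped display stand for a specimen

TASK

Build a stepped stand for a specimen. First lay the round white ring flat and centred on the round wooden plinth and let go of it. Then take the large round plywood disc, which stands on edge in the rack, lay it flat on the square cork mat and let go; finally take it again across its rim and lay it flat and centred on the ring, so that the stand rises in even steps. Lay the ring and the disc down rather than drop them, and leave all the other things where they are.

Things in the scene. Friction and masses are not known exactly. Their poses are not given: they have to be found in the camera images.
- plinth: round wooden plinth, a plain disc 160 mm across and 18 mm high, fixed on the table; origin at the centre of its underside, z up
- ring: flat white plaster-like ring (a round frame), 116 mm outside diameter, 52 mm hole, 12 mm thick, about 90 g, lying flat on the table; origin at the centre of its underside (on the axis of the hole), z is its axis. Its wall is 32 mm wide and can be gripped with one finger in the hole and one outside
- mat: square cork mat, 150 x 150 mm, 5 mm thick, fixed on the table; origin at the centre of its underside, x and y along its sides
- rack: fixed wooden rack: base 100 x 200 x 10 mm (x, y, z), two bars along y, pegs rising to 42 mm above the table making three upright slots, at y = -60, 0 and +60 mm, 16 mm wide; origin at the centre of the underside. The large disc, a smaller disc and a square panel stand in them (which in which varies), faces looking along the rack's y; lift straight up to take one out
- disc: large round plywood disc, 68 mm diameter, 14 mm thick, about 45 g; origin at the centre of the solid disc, its axis is its own y (level while it stands in the rack, where its centre is 47 mm and its top 81 mm above the table; vertical once it lies flat). Either face may lie up
- small_disc: bystander: small round plywood disc, 50 mm diameter, 14 mm thick, standing in the rack (top 62 mm above the table); origin at its centre, axis y
- panel: bystander: square plywood panel, 70 x 70 mm, 14 mm thick, standing in the rack (top 88 mm above the table); origin at its centre, its thickness along y
- square_frame: bystander: square white frame, 70 x 70 mm, 10 mm high, 42 mm opening, lying on the table on the robot's side of the ring; origin at the centre of its underside
- jar: bystander: glass jar with a metal cap, 44 mm diameter, 45 mm high, on the robot's side of the plinth; origin at the centre of its underside
- phone: bystander: black phone, 72 x 150 mm, 8 mm high, on the far part of the table; origin at the centre of its underside
- tweezers: bystander: steel tweezers, 138 mm long, 9 mm high, lying on the far part of the table; origin at the centre of the underside
- glue: bystander: white glue bottle, 44 mm diameter, 120 mm high, on the far part of the table; origin at the centre of its underside

How it is judged:
By the outcome, as a careful person would: the job done as asked, in the order asked, and still so for the second after the job is handed in, with the robot touching nothing.
It also fails if it takes over 69 s, if anything falls off the work surface, if the arm or the gripper's body presses on something with over 40 N, if the wrist force passes 120 N, or if a joint passes its speed limit or range.

ROBOT

A 6-joint arm with a two-finger parallel gripper is mounted at the origin on the work surface. World frame = base frame: x ahead of the robot, y to its left, z up, the work surface at z = 0. Lengths are in mm, angles in rad, forces in N, time in s.
With the tool pointing down it reaches from about 300 to 750 mm from the base axis. Payload 8.5 kg.
Tool frame: the origin (TCP) lies at the very end of the fingers, on their centre line; the grasp point (between the pads) lies 19 mm behind it; z points along the fingers, y is the line along which they close (so a half turn about z gives the same grasp; the last joint's range is limited). The gripper opens to 85 mm and grips with 20 to 120 N. Pads are 22 mm wide; open, the fingers measure 114 mm over their backs; the gripper's body (76 mm by 85 mm) begins 54 mm behind the grasp point. The pads swing forward as they close: fully open they stand 13 mm farther back than shut.
Start: joints at [-1.469, 0.381, 1.297, -0, 1.464, -0.215], TCP at [171.334, -522.614, 231.322] pointing down, gripper open.
Joint ranges: [-3.11, 3.11], [-0.89, 2.33], [0.22, 2.48], [-1.42, 4.56], [0.17, 2.85], [-2.88, 2.88]. Speed limits (rad/s): [2.39, 2.39, 3.14, 3.14, 3.14, 3.14].

INTERFACE

Orientations are given as a 3x3 rotation matrix whose columns are the frame's x, y, z axes.
In Python, from workcell import manip gives the robot as it stands.
- The arm moves only by the shell command python3 steer.py 'ROWS'. ROWS is a JSON list that holds a single list of rows (three levels of brackets), with 1 to 5 rows, each of 7 numbers: dx, dy, dz in units of 20 mm, then a rotation vector rx, ry, rz in units of 0.25 rad, then the finger opening in mm; each row is the pose to reach, as a shift and turn from the pose commanded when the command began, along the tool's axes at that moment; what a row does not reach only later rows make up. A row lasts 1/10 s, in which the tool goes at most 50 mm and 0.15 rad, less where a joint would pass 70% of its speed; a pose out of reach is approached as far as the arm can. The fingers move at their own pace and stop on an object; the grip force is fixed at half the most. Time passes only in rows, so rows that do not move let the fingers close. It prints the time, the measured TCP pose, the force, the opening and the grip force at its end. Input that does not fit is refused with a message, and nothing moves.
- manip.get_obs(): the state, without advancing time (a new reading comes with each control period).
- manip.get_image(name): name is "scene" or "top" or "wrist"; returns a dict with "frame" (480x640x3 uint8, blue, green, red), "camera_matrix" (3x3 intrinsics, pixels), "R" (3x3) and "t" (3): a world point X has camera coordinates R X + t. Camera axes: x right, y down, z forward; pixel columns grow to the right and rows downward; lengths in mm; the calibration is good to about 2 mm. The wrist camera is an equidistant fisheye: a pixel r from the principal point sees the ray r / f radians off the axis. A picture is of the moment at which its call begins. There is no depth.
- manip.close_job(): hands the job in; it is judged then, once.
The state is a dict: "t": time; "joint_positions": joint angles; "dq": joint speeds; "tau": joint torques, N m; "ee_pos": TCP position; "eef_rot": TCP orientation; "contact_force": force on the tool from outside, world axes, zero at the start; "moment": the same for the moment, N m; "grip_width": finger opening in mm; "grip_force": force on a finger pad.
Only numpy, scipy, OpenCV 4.12 (cv2) and the standard library are available. Lean on these libraries where they do the work, as an engineer would, in place of code of your own. Each camera call takes 0.05 s, during which the arm holds its last target. There are 200 camera calls.

## Working session

There is one attempt and no reset: what is moved stays moved. The work goes in short steps, Python scripts to look and compute and a shell command to move; the robot and the scene stay as the last step left them, time stands still between calls to the robot, and variables do not carry over. Pictures are saved under pics/ and viewed, at most 10 in all, crops included, and the job is handed in when it is done.

```bash
ls; mkdir -p pics; python3 - <<'E'
from workcell import manip
import cv2,numpy as np
for n in ("scene","top"):
    d=manip.get_image(n); cv2.imwrite(f"pics/{n}0.png",d["frame"]); print(n,d["camera_matrix"],d["R"],d["t"])
o=manip.get_obs(); print(o)
E
```

```text
pics
steer.py
workcell.py
scene [[473.74390062   0.         322.48717831]
 [  0.         473.74390062 235.5760091 ]
 [  0.           0.           1.        ]] [[ 0.31005182  0.95068212 -0.00844877]
 [ 0.75082226 -0.25030242 -0.61124025]
 [-0.58320992  0.18317263 -0.79140001]] [-183.70813137 -380.70713463 1359.73558629]
top [[462.25145092   0.         321.56290738]
 [  0.         462.25145092 235.98520063]
 [  0.           0.           1.        ]] [[ 2.71435207e-03 -9.99996313e-01 -7.79901220e-05]
 [-9.88698754e-01 -2.67199626e-03 -1.49892075e-01]
 [ 1.49891314e-01  4.83968601e-04 -9.88702362e-01]] [  35.156419    565.51515576 1170.79782511]
{'t': 0.1, 'joint_positions': array([-1.46928807e+00,  3.81143864e-01,  1.29816276e+00,  1.44279997e-05,
        1.46358453e+00, -2.15287319e-01]), 'dq': array([-7.51817994e-05, -9.14853877e-04, -2.77385838e-04, -6.07804260e-04,
       -1.23324246e-04,  4.86583521e-04]), 'tau': array([ 2.71760400e-03, -4.49224198e+01, -2.31658781e+01, -1.99328015e-04,
        3.64939355e-03,  1.46271833e-05]), 'ee_pos': array([ 171.31921835, -522.36801883,  230.77281895]), 'eef_rot': array([[ 9.50239049e-01,  3.11521645e-01, -1.17310838e-04],
       [ 3.11521530e-01, -9.50238214e-01,  1.29326886e-03],
       [ 2.91408002e-04, -1.26545943e-03, -9.99999157e-01]]), 'contact_force': array([ 0.86301964,  0.58843077, -0.1664721 ]), 'moment': array([-0.01313456, -0.02617395,  0.04954326]), 'grip_force': 0.0, 'grip_width': 85.50134365885195}
```
View pics/scene0.png

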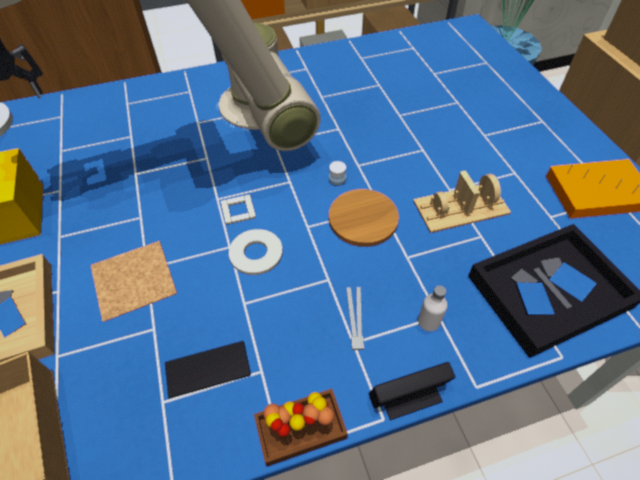

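View pics/top0.png

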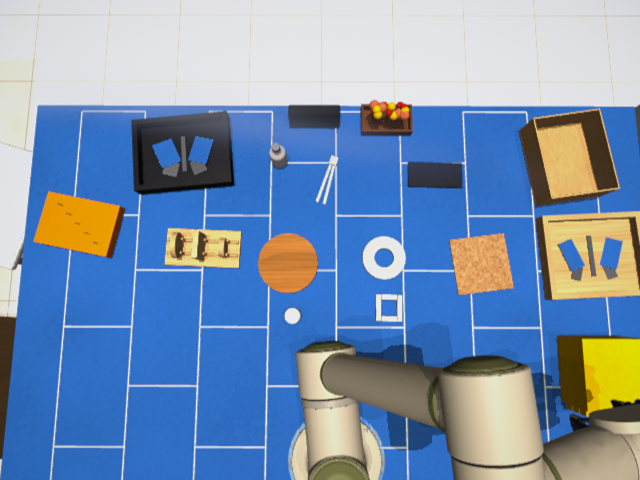

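The scene view shows the plinth at (364,217), ring (256,251), mat (133,279) and rack (462,205). The small disc is at 438, the panel at 467 and the large disc at 490. The top view shows the plinth at (288,263), ring (384,258), mat (481,264) and rack (203,248), with the large disc in the leftmost (+y) slot.

```bash
cat > h.py <<'E'
import cv2,numpy as np
from workcell import manip
def ray(d,uv):
    uv=np.atleast_2d(np.float64(uv)); K=d["camera_matrix"]
    r=np.c_[(uv-K[[0,1],[2,2]])/K[0,0],np.ones(len(uv))]@d["R"]
    return -d["R"].T@d["t"],r/np.linalg.norm(r,axis=1)[:,None]
def fish(d,uv):
    uv=np.atleast_2d(np.float64(uv)); K=d["camera_matrix"]
    p=(uv-K[[0,1],[2,2]])/K[0,0]; a=np.linalg.norm(p,axis=1)[:,None]
    r=np.c_[p*np.sinc(a/np.pi),np.cos(a)]@d["R"]
    return -d["R"].T@d["t"],r
def onplane(cr,z):
    c,r=cr; return c+r*((z-c[2])/r[:,2])[:,None]
def tri(cr1,cr2):
    A=np.zeros((3,3));b=np.zeros(3)
    for c,r in (cr1,cr2):
        P=np.eye(3)-np.outer(r[0],r[0]);A+=P;b+=P@c
    return np.linalg.solve(A,b)
def notblue(f):
    h=cv2.cvtColor(f,cv2.COLOR_BGR2HSV)
    return (~((h[...,0]>95)&(h[...,0]<125)&(h[...,1]>110))).astype(np.uint8)*255
def blob(m,uv,rad,k=5):
    w=np.zeros_like(m);cv2.circle(w,tuple(uv),rad,255,-1);m=cv2.morphologyEx(m&w,cv2.MORPH_OPEN,np.ones((k,k),np.uint8))
    cs,hi=cv2.findContours(m,cv2.RETR_CCOMP,cv2.CHAIN_APPROX_NONE)
    i=max((i for i in range(len(cs)) if hi[0][i][3]<0),key=lambda i:cv2.contourArea(cs[i]))
    holes=[cs[j][:,0] for j in range(len(cs)) if hi[0][j][3]==i]
    return cs[i][:,0],holes
def circ(P):
    A=np.c_[2*P[:,:2],np.ones(len(P))];s=np.linalg.lstsq(A,(P[:,:2]**2).sum(1),rcond=None)[0]
    return s[:2],np.sqrt(s[2]+s[:2]@s[:2])
E
python3 - <<'E'
from h import *
D={n:manip.get_image(n) for n in("scene","top")}
print({n:(-D[n]["R"].T@D[n]["t"]).round() for n in D})
loc=dict(plinth=((364,217),(288,263),40,34,18),ring=((256,251),(384,258),30,26,12),mat=((133,279),(481,264),58,48,5))
for k,(s,t,rs,rt,z) in loc.items():
    c={}
    for n,uv,r in(("scene",s,rs),("top",t,rt)):
        o,hs=blob(notblue(D[n]["frame"]),uv,r,3 if k=="ring" else 5)
        if k=="mat":
            q=cv2.boxPoints(cv2.minAreaRect(o)) if n=="top" else cv2.approxPolyDP(cv2.convexHull(o),8,True)[:,0]
            P=onplane(ray(D[n],q),z);print(k,n,P.round(1).tolist())
            M=cv2.moments(o);c[n]=(M["m10"]/M["m00"],M["m01"]/M["m00"])
        else:
            use=o
            print(k,n,"outer",circ(onplane(ray(D[n],o),z)))
            if hs: h=max(hs,key=len);print("  hole",circ(onplane(ray(D[n],h),z)))
            c[n]=cv2.fitEllipse(o)[0]
        print(c[n],onplane(ray(D[n],c[n]),z).round(1))
    print(k,"tri",tri(ray(D["scene"],c["scene"]),ray(D["top"],c["top"])).round(1))
for n,(x,y,w,h) in dict(scene=(400,150,130,100),top=(150,210,110,80)).items():
    cv2.imwrite(f"pics/rack_{n}.png",cv2.resize(D[n]["frame"][y:y+h,x:x+w],None,fx=6,fy=6,interpolation=cv2.INTER_CUBIC)[:600,:800])
a=cv2.imread("pics/rack_scene.png");b=cv2.imread("pics/rack_top.png")
a=cv2.resize(a,(600,int(a.shape[0]*600/a.shape[1])))[:300+150];b=cv2.resize(b,(400,291))
E
```

```text
{'scene': array([1136., -170.,  842.]), 'top': array([ 384.,   36., 1242.])}
plinth scene outer (array([503.33709209, 126.09946191]), np.float64(82.754408714001))
(363.16778564453125, 216.9673309326172) [[507.2 124.9  18. ]]
plinth top outer (array([497.99231668, 126.97378824]), np.float64(79.47553459796033))
(287.49847412109375, 262.67620849609375) [[497.2 127.   18. ]]
plinth tri [498.4 128.3   6.7]
ring scene outer (array([ 516.99483021, -129.39314885]), np.float64(60.009176240234645))
  hole (array([ 517.55632241, -128.51736021]), np.float64(23.282555439101372))
(254.68792724609375, 251.42507934570312) [[ 519.1 -130.    12. ]]
ring top outer (array([ 512.81710937, -129.92242712]), np.float64(58.08600365054192))
  hole (array([ 512.5504607 , -128.92483491]), np.float64(25.708718553607778))
(383.8363952636719, 257.47308349609375) [[ 512.4 -129.9   12. ]]
ring tri [ 513.3 -130.3    4.5]
mat scene [[418.8, -325.2, 5.0], [567.2, -308.8, 5.0], [580.9, -455.3, 5.0], [435.4, -470.7, 5.0]]
(131.75756882483032, 280.2120414855487) [[ 505.1 -390.6    5. ]]
mat top [[563.3, -307.1, 5.0], [584.7, -463.7, 5.0], [432.7, -475.0, 5.0], [412.1, -321.3, 5.0]]
(480.97280017338534, 263.684059384482) [[ 497.1 -391.2    5. ]]
mat tri [ 498.  -393.6   -4.2]
```

View pics/rack_scene.png

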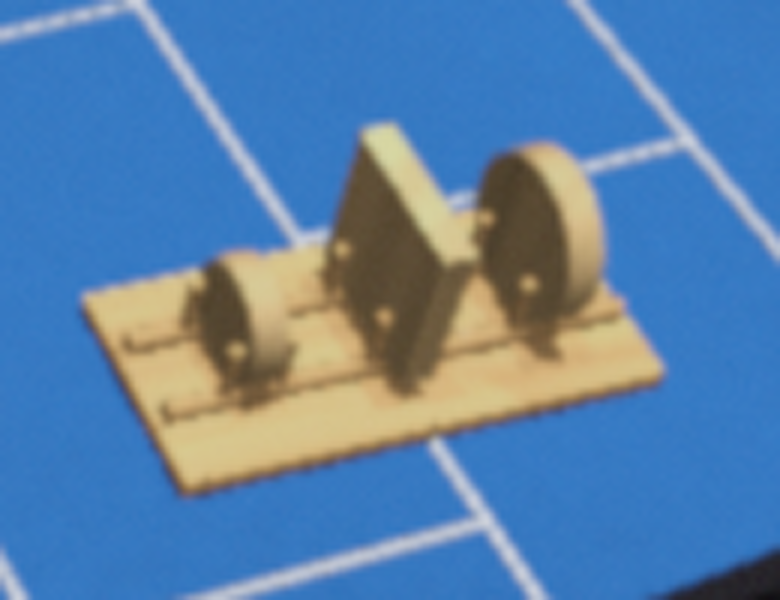

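View pics/rack_top.png

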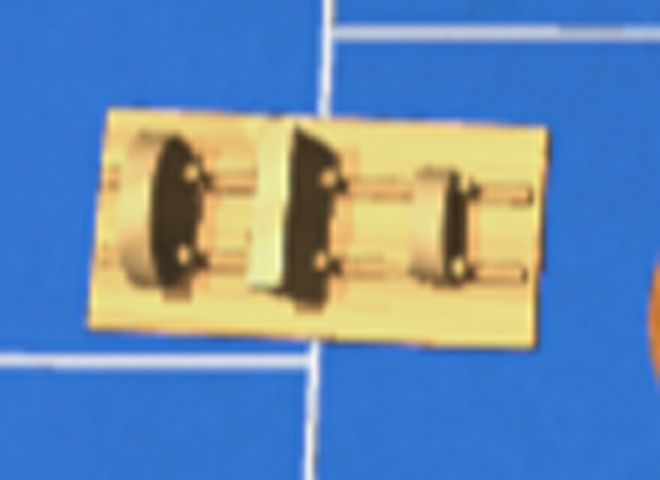

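Crops: the large disc (scene crop ~(540,230), top crop ~(155,210)) is in the outer +y slot with the panel next to it, and the rack is yawed by a few degrees. I'll move above the ring for wrist-camera measurements.

Units first: shifts go in units of 20 mm and turns go in units of 0.25 rad. So 210 mm is 10.5, 50 mm is 2.5, 0.317 rad is 1.268.

```bash
python3 steer.py '[[[2.5, -1.5, 0, 0, 0, 0.4, 85], [4.5, -2.75, 0, 0, 0, 0.8, 85], [6.5, -4, 0, 0, 0, 1.268, 85], [8.5, -5.25, 0, 0, 0, 1.268, 85], [10.5, -6.5, 0, 0, 0, 1.268, 85]]]'
```

```text
t: 0.7
ee_pos: [331.3, -331.8, 231.3]
eef_rot: [[1.0, -0.001, 0.0], [-0.001, -1.0, 0.0], [0.0, -0.0, -1.0]]
contact_force: [1.1, -0.6, 0.3]
grip_width: 85.1
grip_force: 0.0
```

```bash
python3 steer.py '[[[1.6, -1.85, 0, 0, 0, 0, 85], [3.2, -3.7, 0, 0, 0, 0, 85], [4.8, -5.55, 0, 0, 0, 0, 85], [6.4, -7.4, 0, 0, 0, 0, 85], [7.5, -9, 0, 0, 0, 0, 85]]]'; python3 - <<'E'
from h import *
d=manip.get_image("wrist");cv2.imwrite("pics/w1.png",d["frame"]);o=manip.get_obs()
print(o["ee_pos"],d["camera_matrix"],(-d["R"].T@d["t"]).round(1),d["R"].round(3))
E
```

```text
t: 1.2
ee_pos: [481.8, -151.5, 231.2]
eef_rot: [[1.0, 0.001, 0.0], [0.001, -1.0, 0.0], [0.0, -0.0, -1.0]]
contact_force: [-0.0, -0.2, 0.2]
grip_width: 84.9
grip_force: 0.0
[ 483.45564356 -147.83794197  231.18287866] [[371.64829954   0.         321.00971408]
 [  0.         371.64829954 233.58634302]
 [  0.           0.           1.        ]] [ 548.9 -152.1  373.3] [[ 0.002 -1.     0.001]
 [-0.965 -0.002  0.263]
 [-0.263 -0.001 -0.965]]
```

View pics/w1.png

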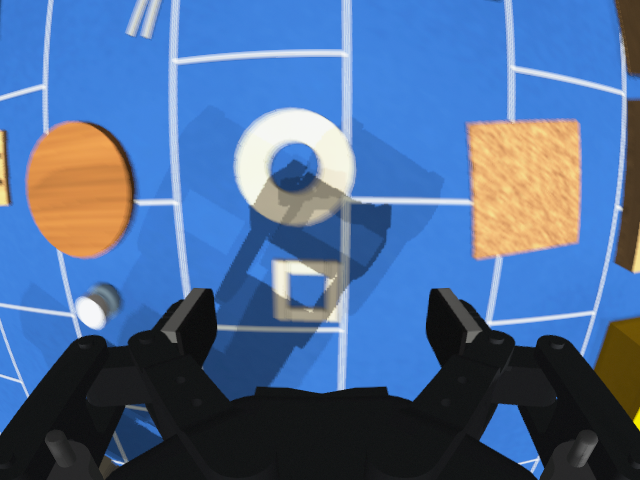

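The wrist view shows the ring at (295,168), plinth (80,190), mat (525,190) and frame (308,291), with the pads at (200,310) and (440,310). I'll measure from here and from a second position nearer the plinth.

```bash
cat > m.py <<'E'
from h import *
import pickle,sys
name=sys.argv[1]
d=manip.get_image("wrist");pickle.dump(d,open(name+".pkl","wb"))
cv2.imwrite("pics/%s.png"%name,d["frame"])
o=manip.get_obs();print(o["t"],o["ee_pos"].round(1),(-d["R"].T@d["t"]).round(1))
E
cat > px.py <<'E'
from h import *
def wproj(d,X):
    p=d["R"]@np.array(X)+d["t"];a=np.arctan2(np.hypot(p[0],p[1]),p[2]);K=d["camera_matrix"]
    return tuple(int(round(v)) for v in K[:2,2]+K[0,0]*a*p[:2]/np.hypot(p[0],p[1]))
def meas(d,X,rad,z,k=5,obj="c"):
    uv=wproj(d,X);f=cv2.GaussianBlur(d["frame"],(3,3),0)
    o,hs=blob(notblue(f),uv,rad,k)
    P=onplane(fish(d,o),z)
    return uv,o,hs,P
E
python3 m.py a; python3 steer.py '[[[0, -2.5, 0, 0, 0, 0, 85], [0, -5, 0, 0, 0, 0, 85], [0, -7, 0, 0, 0, 0, 85], [0, -7, 0, 0, 0, 0, 85], [0, -7, 0, 0, 0, 0, 85]]]'; python3 m.py b
python3 - <<'E'
from px import *
import pickle
from itertools import combinations
D={n:pickle.load(open(n+".pkl","rb")) for n in "ab"}
for k,X,R,z in(("plinth",(498,127,18),100,18),("ring",(513,-130,12),75,12)):
    c=[];h=[]
    for n,d in D.items():
        uv=np.array(wproj(d,X));rad=int(max(np.hypot(*(np.array(wproj(d,(X[0]+a,X[1]+b,z)))-uv)) for a,b in((R,0),(0,R),(-R,0),(0,-R))))
        uv,o,hs,P=meas(d,X,rad,z)
        print(k,n,uv,rad,"outer",circ(P),len(o))
        c.append(circ(P)[0])
        if hs:
            hh=max(hs,key=len);q=circ(onplane(fish(d,hh),z));print("   hole",q)
            h.append(q[0])
    # height: centre shift of plane-cast centres between views
    for nm,cc in(("outer",c),("hole",h)):
        if len(cc)<2: continue
        rs=[]
        for (n,d),q in zip(D.items(),cc):
            C=-d["R"].T@d["t"];v=np.r_[q,z]-C;rs.append((C,(v/np.linalg.norm(v))[None]))
        print(k,nm,"tri",tri(*rs).round(1))
E
```

```text
1.3 [ 482.1 -150.2  231.1] [ 550.4 -148.5  373.3]
t: 1.8
ee_pos: [480.3, -13.8, 231.4]
eef_rot: [[1.0, 0.001, 0.0], [0.001, -1.0, -0.0], [0.0, 0.0, -1.0]]
contact_force: [-0.7, -0.7, 0.6]
grip_width: 84.7
grip_force: 0.0
1.85 [480.4 -14.5 231.3] [547.4 -14.3 373.4]
plinth a (78, 195) 89 outer (array([499.12194149, 122.61088771]), np.float64(81.56181998638769)) 360
plinth b (181, 188) 99 outer (array([499.21237428, 123.68129017]), np.float64(80.91531318138676)) 467
plinth outer tri [498.8 124.8  15.1]
ring a (302, 173) 77 outer (array([ 512.89707357, -133.91931001]), np.float64(59.8830222916341)) 448
   hole (array([ 515.03736234, -129.78234237]), np.float64(25.12291019546425))
ring b (436, 172) 74 outer (array([ 514.71336114, -128.95170084]), np.float64(57.99082534482274)) 330
   hole (array([ 515.37313131, -127.42223164]), np.float64(24.772338314451375))
ring outer tri [ 512.5 -133.3   -1.6]
ring hole tri [ 514.6 -129.4    5.6]
```

Scaled: 110 mm is 5.5, 73 mm is 3.65.

```bash
python3 steer.py '[[[0.5, 1.25, 2, 0, 0, 0, 46], [1, 2.5, 4, 0, 0, 0, 46], [1.7, 3.65, 5.5, 0, 0, 0, 46], [1.7, 3.65, 5.5, 0, 0, 0, 46], [1.7, 3.65, 5.5, 0, 0, 0, 46]]]'; python3 m.py c
python3 - <<'E'
from px import *
import pickle
d=pickle.load(open("c.pkl","rb"));z=12
uv=np.array(wproj(d,(514,-129,12)));print(uv)
f=d["frame"]; m=notblue(f)
# hole via blue flood region
cs,_=cv2.findContours(cv2.morphologyEx(255-m,cv2.MORPH_OPEN,np.ones((5,5))),cv2.RETR_LIST,cv2.CHAIN_APPROX_NONE)
for c in cs:
    if 500<cv2.contourArea(c)<40000 and abs(cv2.pointPolygonTest(c,tuple(map(float,uv)),True))<200:
        P=onplane(fish(d,c[:,0]),z);print(cv2.contourArea(c),c[:,0].mean(0),circ(P),circ(onplane(fish(d,c[:,0]),0)))
E
```

```text
t: 2.35
ee_pos: [514.2, -88.2, 121.0]
eef_rot: [[1.0, -0.003, -0.001], [-0.003, -1.0, 0.001], [-0.001, -0.0, -1.0]]
contact_force: [0.4, 0.0, 0.1]
grip_width: 45.9
grip_force: 0.0
2.4 [514.4 -87.6 121.9] [581.5 -89.1 263. ]
[378 232]
1228.5 [467.17575758 422.25454545] (array([ 331.08134589, -253.61641273]), np.float64(48.26109458845415)) (array([ 319.10742793, -261.48498694]), np.float64(50.56884728109785))
741.0 [372.42307692 374.17307692] (array([ 390.94829049, -131.87896136]), np.float64(14.896398888756448)) (array([ 381.83709465, -133.92628486]), np.float64(15.608716024105746))
5727.5 [138.0383693  321.07434053] (array([430.39920329,  81.31342626]), np.float64(66.56459993561398)) (array([423.17447419,  89.46055257]), np.float64(69.7475910394461))
10121.5 [517.53548387 310.68817204] (array([ 421.5474892 , -259.87928577]), np.float64(71.78712624574406)) (array([ 413.89948817, -268.04733852]), np.float64(75.2198485099925))
3452.5 [375.7037037  226.98941799] (array([ 516.70014285, -127.71817231]), np.float64(23.899386411397803)) (array([ 513.60215864, -129.56653488]), np.float64(25.042209089042625))
15321.0 [322.94462541  32.41042345] (array([657.89428463, -90.58310527]), np.float64(61.330282062430896)) (array([661.54793264, -90.65574038]), np.float64(64.26297815598812))
33218.0 [127.95104167 104.01041667] (array([602.55204598,  79.63490721]), np.float64(97.48953814093758)) (array([603.55933461,  87.70176997]), np.float64(102.15130029252735))
```

View pics/c.png

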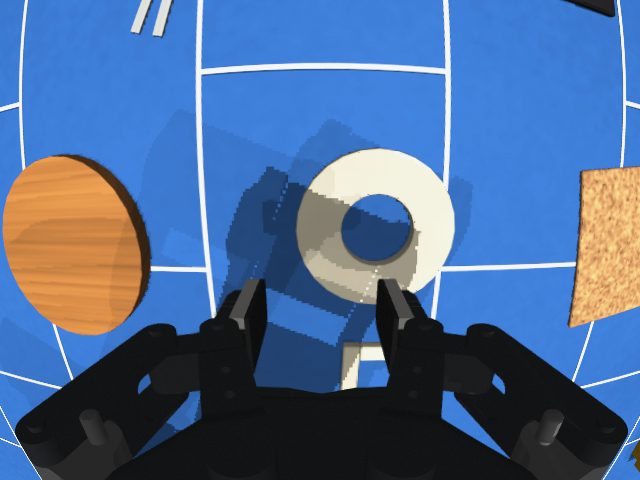

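The ring hole is at (376,227) in the wrist view, giving a ring centre of about (514.8, -129.2). The tool is already aligned with the grasp point, so I'll descend.

Scaled: 117 mm is 5.85, 115 mm is 5.75.

```bash
python3 steer.py '[[[0, 0, 2, 0, 0, 0, 46], [0, 0, 4, 0, 0, 0, 46], [0, 0, 5.25, 0, 0, 0, 46], [0, 0, 5.75, 0, 0, 0, 46], [0, 0, 5.85, 0, 0, 0, 46]]]';python3 steer.py '[[[0, 0, 0, 0, 0, 0, 46], [0, 0, 0.05, 0, 0, 0, 46], [0, 0, 0.05, 0, 0, 0, 46]]]'; 
```

```text
t: 2.9
ee_pos: [514.6, -86.6, 4.8]
eef_rot: [[1.0, 0.0, 0.0], [0.0, -1.0, -0.0], [0.0, 0.0, -1.0]]
contact_force: [-0.8, 0.6, 1.2]
grip_width: 46.0
grip_force: 0.0
t: 3.2
ee_pos: [514.9, -86.9, 4.4]
eef_rot: [[1.0, -0.0, 0.002], [-0.0, -1.0, -0.001], [0.002, 0.001, -1.0]]
contact_force: [-0.3, 0.9, 1.0]
grip_width: 45.9
grip_force: 0.0
```

```bash
python3 steer.py '[[[0, 0, 0.05, 0, 0, 0, 30], [0, 0, 0.05, 0, 0, 0, 25], [0, 0, 0.05, 0, 0, 0, 20], [0, 0, 0.05, 0, 0, 0, 20], [0, 0, 0.05, 0, 0, 0, 20]]]';python3 steer.py '[[[0, 0, 0, 0, 0, 0, 20], [0, 0, 0, 0, 0, 0, 20]]]'; 
```

```text
t: 3.7
ee_pos: [514.9, -86.3, 3.4]
eef_rot: [[1.0, -0.0, 0.002], [-0.0, -1.0, 0.0], [0.002, -0.0, -1.0]]
contact_force: [-0.5, 4.1, 9.8]
grip_width: 30.1
grip_force: 55.0
t: 3.9
ee_pos: [514.9, -86.3, 3.4]
eef_rot: [[1.0, -0.0, 0.002], [-0.0, -1.0, 0.0], [0.002, -0.0, -1.0]]
contact_force: [-1.9, 3.6, 9.1]
grip_width: 30.3
grip_force: 55.0
```

Scaled: -10 mm is -0.5, -3 mm is -0.15.

```bash
python3 steer.py '[[[0, 0, -0.15, 0, 0, 0, 20], [0, 0, -0.5, 0, 0, 0, 20], [0, 0, -2, 0, 0, 0, 20], [0, 0, -3.5, 0, 0, 0, 20], [0, 0, -3.5, 0, 0, 0, 20]]]';python3 m.py d1;python3 steer.py '[[[-0.4, -2, 0, 0, 0, 0, 20], [-0.4, -4.25, 0, 0, 0, 0, 20], [-0.4, -6.5, 0, 0, 0, 0, 20], [-0.4, -8.75, 0, 0, 0, 0, 20], [-0.4, -8.75, 0, 0, 0, 0, 20]]]'; python3 m.py d
```

```text
t: 4.4
ee_pos: [516.1, -87.4, 75.9]
eef_rot: [[1.0, -0.0, 0.006], [-0.0, -1.0, -0.003], [0.006, 0.003, -1.0]]
contact_force: [0.9, -0.3, -1.5]
grip_width: 30.1
grip_force: 55.8
4.45 [515.2 -87.   74. ] [582.3 -87.6 218.4]
t: 4.95
ee_pos: [505.1, 92.6, 71.3]
eef_rot: [[1.0, 0.005, -0.002], [0.005, -1.0, 0.001], [-0.002, -0.001, -1.0]]
contact_force: [-0.3, -1.1, -1.5]
grip_width: 29.8
grip_force: 55.9
5.0 [505.5  90.4  71.4] [572.5  92.2 213.2]
```

View pics/d.png

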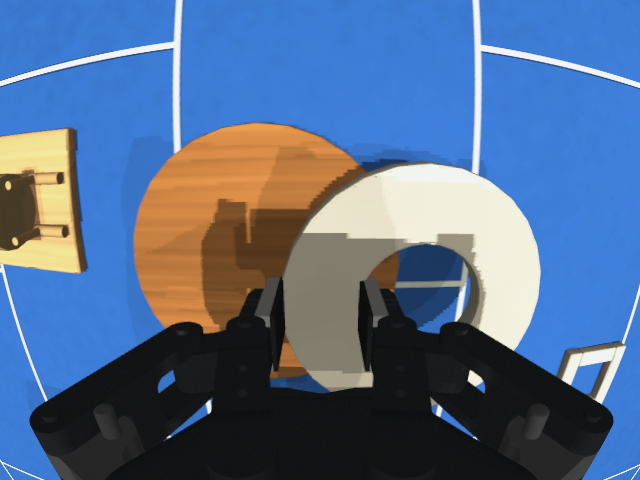

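The ring is held level over the plinth (ring hole at about (425,300), plinth arc centred at about (255,250)). I'll fit both circles from their clear arcs.

```bash
cat > f.py <<'E'
from px import *
import pickle,sys
def fixfit(P,R):
    from scipy.optimize import least_squares
    r=least_squares(lambda c:np.hypot(*(P[:,:2]-c).T)-R,P[:,:2].mean(0)+[0.1,0],loss="soft_l1");return r.x.round(1),np.abs(r.fun).mean().round(2)
d=pickle.load(open("d.pkl","rb"))
m=cv2.morphologyEx(notblue(d["frame"]),cv2.MORPH_OPEN,np.ones((9,9)))
h=cv2.cvtColor(d["frame"],cv2.COLOR_BGR2HSV)
o=max(cv2.findContours(m,cv2.RETR_EXTERNAL,cv2.CHAIN_APPROX_NONE)[0],key=cv2.contourArea)[:,0]
ar=lambda s:o[s]
p=ar((o[:,0]<330)&(o[:,0]>110)&(o[:,1]<315)&(o[:,1]>100))
r=ar((o[:,0]>400)&(o[:,1]<360)&(o[:,1]>100)&(o[:,0]<560))
zt=71.4+8.6
print(len(p),len(r))
for z in (16,18,20):
    P=onplane(fish(d,p),z);print("plinth",z,circ(P),fixfit(P,80))
for z in (zt-2,zt,zt+2):
    P=onplane(fish(d,r),z);print("ring",z,circ(P),fixfit(P,58))
E
python3 f.py
```

```text
323 281
plinth 16 (array([499.16915571, 127.38193776]), np.float64(79.70004645178733)) (array([498.9, 127.1]), np.float64(0.23))
plinth 18 (array([499.91320783, 127.02536857]), np.float64(78.89179240606633)) (array([498.9, 126.1]), np.float64(0.32))
plinth 20 (array([500.65725995, 126.66879938]), np.float64(78.08353836034412)) (array([498.8, 125.1]), np.float64(0.46))
ring 78.0 (array([502.29297173,  53.67954162]), np.float64(61.154609931915644)) (array([505. ,  51.2]), np.float64(0.52))
ring 80.0 (array([503.33198743,  54.24962399]), np.float64(60.25005854137346)) (array([505.4,  52.6]), np.float64(0.45))
ring 82.0 (array([504.37100313,  54.81970637]), np.float64(59.34550715083606)) (array([505.7,  54. ]), np.float64(0.47))
```

```bash
python3 steer.py '[[[-0.15, -2, 0, 0, 0, 0, 20], [-0.3, -3.8, 0.5, 0, 0, 0, 20], [-0.3, -3.8, 1.5, 0, 0, 0, 20], [-0.3, -3.8, 2.05, 0, 0, 0, 20], [-0.3, -3.8, 2.05, 0, 0, 0, 20]]]';python3 steer.py '[[[0, 0, 0, 0, 0, 0, 20], [0, 0, 0, 0, 0, 0, 20]]]'; python3 m.py e
```

```text
t: 5.5
ee_pos: [499.8, 163.1, 29.6]
eef_rot: [[1.0, -0.002, -0.004], [-0.002, -1.0, -0.001], [-0.004, 0.001, -1.0]]
contact_force: [-0.5, -0.1, -0.6]
grip_width: 30.0
grip_force: 56.0
t: 5.7
ee_pos: [501.1, 163.6, 31.9]
eef_rot: [[1.0, -0.001, 0.001], [-0.001, -1.0, 0.0], [0.001, -0.0, -1.0]]
contact_force: [-0.4, -0.1, -0.9]
grip_width: 29.9
grip_force: 56.0
5.75 [501.  163.7  32. ] [568.  162.8 174.1]
```

View pics/e.png

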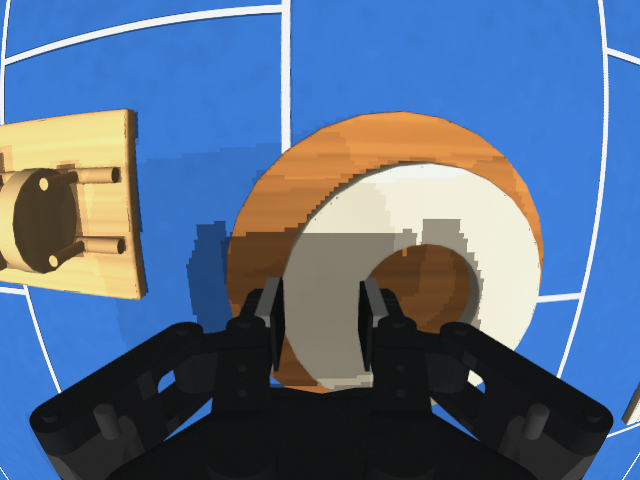

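The ring (arc apex (437,163), right edge 540) is nearly over the plinth (apex (402,112), left edge 228), offset towards -y and a little towards the robot. I'll fit the offset.

```bash
cat > g.py <<'E'
from f import fixfit
from px import *
import pickle,sys
def rel(name,zr,zp,show=True):
    d=pickle.load(open(name+".pkl","rb"));h=cv2.cvtColor(cv2.GaussianBlur(d["frame"],(3,3),0),cv2.COLOR_BGR2HSV)
    nb=cv2.morphologyEx(notblue(d["frame"]),cv2.MORPH_OPEN,np.ones((9,9)))
    wood=((h[...,0]<20)&(h[...,1]>140)).astype(np.uint8)*255
    white=cv2.morphologyEx(((nb>0)&(wood==0)&(h[...,2]>70)&(h[...,0]<60)).astype(np.uint8)*255,cv2.MORPH_OPEN,np.ones((5,5)))
    w=np.zeros_like(nb);w[60:270,160:620]=255
    big=lambda m:max(cv2.findContours(m&w,cv2.RETR_EXTERNAL,cv2.CHAIN_APPROX_NONE)[0],key=cv2.contourArea)[:,0]
    o=big(nb);r=big(white)
    p=o[(o[:,1]<265)&(o[:,0]>165)&(o[:,1]>62)]
    r=r[(r[:,1]<265)&(r[:,0]>300)&(r[:,1]>62)]
    # upper/outer arc of ring only
    P=onplane(fish(d,p),zp);q=onplane(fish(d,r),zr)
    cp=fixfit(P,80);
    c=q[:,:2].mean(0)
    cr=fixfit(q,58)
    for _ in range(5):
        res=np.abs(np.hypot(*(q[:,:2]-cr[0]).T)-58);q=q[res<max(2.5,np.median(res))];cr=fixfit(q,58)
    print(name,"plinth",cp,circ(P),"ring",cr,circ(q),len(p),len(q),"d",cp[0]-cr[0])
    v=d["frame"].copy();v[p[:,1],p[:,0]]=(255,0,255);v[r[:,1],r[:,0]]=(0,255,0);cv2.imwrite("pics/%s_m.png"%name,v)
if __name__=="__main__":
    for z in map(float,sys.argv[2:]): rel(sys.argv[1],z,18)
E
sed -i 's/^d=pickle/if __name__!="__main__": raise SystemExit\nd=pickle/' f.py
python3 - <<'E'
s=open('f.py').read();i=s.index('if __name__!');open('f.py','w').write(s[:i])
E
python3 g.py e 39 40.6 42
```

```text
e plinth (array([499.1, 129. ]), np.float64(4.8)) (array([518.19626916, 132.03924002]), np.float64(70.48218811164953)) ring (array([501.2, 122.7]), np.float64(0.23)) (array([500.81815426, 122.77562128]), np.float64(58.35475693194044)) 610 283 d [-2.1  6.3]
e plinth (array([499.1, 129. ]), np.float64(4.8)) (array([518.19626916, 132.03924002]), np.float64(70.48218811164953)) ring (array([501.2, 123.3]), np.float64(0.22)) (array([501.61435087, 123.25000832]), np.float64(57.663475869371)) 610 283 d [-2.1  5.7]
e plinth (array([499.1, 129. ]), np.float64(4.8)) (array([518.19626916, 132.03924002]), np.float64(70.48218811164953)) ring (array([501.2, 123.9]), np.float64(0.24)) (array([502.3110229 , 123.66509699]), np.float64(57.058604939622796)) 610 283 d [-2.1  5.1]
```

View pics/e_m.png

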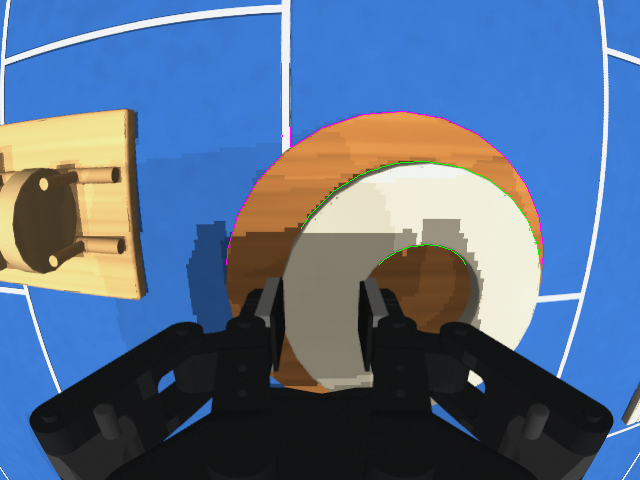

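The overlay shows the ring arc (green) fitted well. The plinth contour picked up the white line at (287,62-150), so I'll reject those outliers.

```bash
python3 - <<'E'
s=open('g.py').read()
s=s.replace('''    cp=fixfit(P,80);
''','''    cp=fixfit(P,80)
    for _ in range(8):
        res=np.abs(np.hypot(*(P[:,:2]-cp[0]).T)-80);P=P[res<max(2,np.median(res)*1.5)];cp=fixfit(P,80)
''')
open('g.py','w').write(s)
E
python3 g.py e 39 40.6 42
```

```text
e plinth (array([498.4, 128.2]), np.float64(0.38)) (array([499.87406853, 128.1969945 ]), np.float64(78.7919142001801)) ring (array([501.2, 122.7]), np.float64(0.23)) (array([500.81815426, 122.77562128]), np.float64(58.35475693194044)) 610 283 d [-2.8  5.5]
e plinth (array([498.4, 128.2]), np.float64(0.38)) (array([499.87406853, 128.1969945 ]), np.float64(78.7919142001801)) ring (array([501.2, 123.3]), np.float64(0.22)) (array([501.61435087, 123.25000832]), np.float64(57.663475869371)) 610 283 d [-2.8  4.9]
e plinth (array([498.4, 128.2]), np.float64(0.38)) (array([499.87406853, 128.1969945 ]), np.float64(78.7919142001801)) ring (array([501.2, 123.9]), np.float64(0.24)) (array([502.3110229 , 123.66509699]), np.float64(57.058604939622796)) 610 283 d [-2.8  4.3]
```

Scaled: -5 mm is -0.25, -2.5 mm is -0.125.

```bash
python3 steer.py '[[[-0.125, -0.25, 0.2, 0, 0, 0, 20], [-0.125, -0.25, 0.35, 0, 0, 0, 20], [-0.125, -0.25, 0.35, 0, 0, 0, 20], [-0.125, -0.25, 0.35, 0, 0, 0, 20]]]'; python3 m.py e2; python3 m.py e3; python3 g.py e2 32 33.5;  python3 g.py e3 32
```

```text
t: 6.15
ee_pos: [497.9, 169.3, 24.3]
eef_rot: [[1.0, -0.0, -0.0], [-0.0, -1.0, -0.0], [-0.0, 0.0, -1.0]]
contact_force: [0.6, 0.2, -0.5]
grip_width: 29.8
grip_force: 56.0
6.2 [498.  169.3  24.4] [565.1 168.7 166.3]
6.25 [498.1 169.3  24.4] [565.1 168.7 166.4]
e2 plinth (array([498.3, 128.3]), np.float64(0.4)) (array([499.88249701, 128.26519377]), np.float64(78.74260723452147)) ring (array([498.1, 128.7]), np.float64(0.21)) (array([498.09396895, 128.73562435]), np.float64(58.03781661261096)) 614 283 d [ 0.2 -0.4]
e2 plinth (array([498.3, 128.3]), np.float64(0.4)) (array([499.88249701, 128.26519377]), np.float64(78.74260723452147)) ring (array([498.1, 129.3]), np.float64(0.21)) (array([498.84207778, 129.18232835]), np.float64(57.38971632437829)) 614 283 d [ 0.2 -1. ]
e3 plinth (array([498.3, 128.3]), np.float64(0.41)) (array([499.93812784, 128.27906827]), np.float64(78.69784714411732)) ring (array([498.2, 128.7]), np.float64(0.21)) (array([498.1757287 , 128.66473289]), np.float64(58.02195393177379)) 615 284 d [ 0.1 -0.4]
```

Scaled: 1 mm is 0.05, 2 mm is 0.1.

```bash
python3 steer.py '[[[0.025, 0, 0.05, 0, 0, 0, 20], [0.025, 0.01, 0.1, 0, 0, 0, 20], [0.025, 0.01, 0.1, 0, 0, 0, 20]]]'; python3 steer.py '[[[0, 0, 0.035, 0, 0, 0, 20], [0, 0, 0.035, 0, 0, 0, 20]]]'
```

```text
t: 6.55
ee_pos: [498.4, 169.1, 22.2]
eef_rot: [[1.0, -0.0, -0.0], [-0.0, -1.0, -0.0], [-0.0, 0.0, -1.0]]
contact_force: [0.5, 0.4, -0.4]
grip_width: 30.3
grip_force: 56.0
t: 6.75
ee_pos: [498.5, 169.1, 21.6]
eef_rot: [[1.0, -0.0, 0.0], [-0.0, -1.0, -0.0], [0.0, 0.0, -1.0]]
contact_force: [0.1, 0.1, -0.0]
grip_width: 30.1
grip_force: 56.3
```

Scaled: 0.7 mm is 0.035.

```bash
python3 steer.py '[[[0, 0, 0.035, 0, 0, 0, 20], [0, 0, 0.035, 0, 0, 0, 20]]]'
```

```text
t: 6.95
ee_pos: [498.5, 169.1, 21.5]
eef_rot: [[1.0, -0.0, 0.0], [-0.0, -1.0, -0.0], [0.0, 0.0, -1.0]]
contact_force: [-1.9, -0.3, 5.2]
grip_width: 29.7
grip_force: 56.9
```

Contact at 5 N, so I'll open to 44 and lift.

Units first: shifts go in units of 20 mm and turns go in units of 0.25 rad. So -2 mm is -0.1, -0.5 mm is -0.025.

```bash
python3 steer.py '[[[0, 0, -0.025, 0, 0, 0, 36], [0, 0, -0.025, 0, 0, 0, 44], [0, 0, -0.025, 0, 0, 0, 44], [0, 0, -0.1, 0, 0, 0, 44]]]'; python3 steer.py '[[[0, 0, -0.75, 0, 0, 0, 44], [0, 0, -2.5, 0, 0, 0, 44], [0, 0, -4, 0, 0, 0, 60], [0, 0, -5.5, 0, 0, 0, 85], [0, 0, -5.5, 0, 0, 0, 85]]]'; python3 m.py r1; python3 - <<'E'
from px import *
from f import fixfit
import pickle
d=pickle.load(open("r1.pkl","rb"))
h=cv2.cvtColor(cv2.GaussianBlur(d["frame"],(3,3),0),cv2.COLOR_BGR2HSV)
w=np.zeros(h.shape[:2],np.uint8);u=wproj(d,(498,127,18));cv2.circle(w,u,130,255,-1);print(u)
wood=((h[...,0]<22)&(h[...,1]>140)).astype(np.uint8)*255
nb=cv2.morphologyEx(notblue(d["frame"])&w,cv2.MORPH_OPEN,np.ones((9,9)))
o=max(cv2.findContours(nb,cv2.RETR_EXTERNAL,cv2.CHAIN_APPROX_NONE)[0],key=cv2.contourArea)[:,0]
wh=cv2.morphologyEx(((nb>0)&(wood==0)&(h[...,2]>70)).astype(np.uint8)*255,cv2.MORPH_OPEN,np.ones((5,5)))
r=max(cv2.findContours(wh,cv2.RETR_EXTERNAL,cv2.CHAIN_APPROX_NONE)[0],key=cv2.contourArea)[:,0]
for q,z,R in((o,18,80),(r,30,58)):
    q=q[q[:,1]<300];P=onplane(fish(d,q),z);c=fixfit(P,R)
    for _ in range(8):
        e=np.abs(np.hypot(*(P[:,:2]-c[0]).T)-R);P=P[e<max(2,np.median(e)*1.5)];c=fixfit(P,R)
    print(z,c,circ(P),len(P))
v=np.hstack([d["frame"]]);cv2.imwrite("pics/r1.png",v)
E
```

```text
t: 7.35
ee_pos: [498.4, 169.1, 22.8]
eef_rot: [[1.0, -0.0, -0.0], [-0.0, -1.0, -0.0], [-0.0, 0.0, -1.0]]
contact_force: [0.3, 0.5, 0.1]
grip_width: 44.0
grip_force: 0.0
t: 7.85
ee_pos: [500.2, 169.4, 136.6]
eef_rot: [[1.0, -0.0, 0.007], [-0.0, -1.0, 0.001], [0.007, -0.001, -1.0]]
contact_force: [-0.2, -0.3, -0.7]
grip_width: 83.9
grip_force: 0.0
7.9 [499.2 169.2 134.5] [566.2 168.6 279.2]
(378, 232)
18 (array([498.5, 127.9]), np.float64(0.79)) (array([499.55854418, 127.98147138]), np.float64(78.92961602373971)) 439
30 (array([498.7, 127.6]), np.float64(0.45)) (array([499.01140305, 127.60188128]), np.float64(57.51621631113525)) 373
```

Ring and plinth centres agree within 0.4 mm. Next is the rack.

Scaled: -90 mm is -4.5, -30 mm is -1.5.

```bash
python3 steer.py '[[[0, -1.5, -1.5, 0, 0, 0, 85], [-1, -3, -3, 0, 0, 0, 85], [-2, -4.75, -4.5, 0, 0, 0, 85], [-3, -6.5, -5, 0, 0, 0, 85], [-3, -6.5, -5, 0, 0, 0, 85]]]'; python3 steer.py '[[[0, 0, 0, 0, 0, 0, 85], [0, 0, 0, 0, 0, 0, 85]]]';python3 m.py k1; python3 - <<'E'
from px import *
import pickle
d=pickle.load(open("k1.pkl","rb"));t=manip.get_image("top")
for n,dd,rf in(("w",d,fish),("t",t,ray)):
    u=wproj(d,(530,320,10)) if n=="w" else (203,248)
    o,_=blob(notblue(dd["frame"]),u,110 if n=="w" else 45,7)
    P=onplane(rf(dd,o),10)[:,:2].astype(np.float32)
    print(n,u,cv2.minAreaRect(P),cv2.boxPoints(cv2.minAreaRect(P)).round(1).tolist())
x,y=wproj(d,(530,320,10));print(x,y)
c=d["frame"][max(0,y-130):y+150,max(0,x-170):x+170];print(max(0,y-130),max(0,x-170),c.shape)
cv2.imwrite("pics/k1c.png",cv2.resize(c,None,fx=2,fy=2))
E
```

```text
t: 8.4
ee_pos: [436.5, 302.3, 233.6]
eef_rot: [[1.0, 0.004, 0.001], [0.004, -1.0, 0.001], [0.001, -0.001, -1.0]]
contact_force: [0.5, -0.9, -1.2]
grip_width: 84.9
grip_force: 0.0
t: 8.6
ee_pos: [438.7, 298.3, 231.6]
eef_rot: [[1.0, -0.001, -0.002], [-0.001, -1.0, -0.001], [-0.002, 0.001, -1.0]]
contact_force: [0.3, -0.2, -0.1]
grip_width: 85.1
grip_force: 0.0
8.65 [438.9 298.1 231.7] [506.1 297.8 373.5]
w (297, 110) ((540.3972778320312, 343.97021484375), (173.46261596679688, 102.38583374023438), 86.93907928466797) [[484.6000061035156, 260.1000061035156], [586.9000244140625, 254.60000610351562], [596.0999755859375, 427.79998779296875], [493.8999938964844, 433.29998779296875]]
t (203, 248) ((504.49139404296875, 365.6199951171875), (219.27687072753906, 170.65550231933594), 87.63507843017578) [[414.70001220703125, 259.6000061035156], [585.2000122070312, 252.60000610351562], [594.2999877929688, 471.6000061035156], [423.79998779296875, 478.70001220703125]]
297 110
0 127 (260, 340, 3)
```

```bash
python3 - <<'E'
from px import *
import pickle
d=pickle.load(open("k1.pkl","rb"));t=manip.get_image("top")
for n,dd,rf in(("w",d,fish),("t",t,ray)):
    m=cv2.morphologyEx(notblue(dd["frame"]),cv2.MORPH_OPEN,np.ones((7,7)))
    u=wproj(d,(541,355,10)) if n=="w" else (203,248)
    w=np.zeros_like(m)
    if n=="t": w[220:276,155:250]=255
    else: w[:230,60:430]=255
    cs=cv2.findContours(m&w,cv2.RETR_EXTERNAL,cv2.CHAIN_APPROX_NONE)[0]
    for o in cs:
        if cv2.contourArea(o)<800: continue
        hull=cv2.approxPolyDP(cv2.convexHull(o),4,True)[:,0]
        print(n,u,cv2.contourArea(o),hull.tolist(),onplane(rf(dd,hull),10)[:,:2].round(1).tolist())
E
```

```text
w (261, 99) 1330.0 [[429, 196], [416, 176], [410, 146], [417, 110], [429, 93]] [[445.8, 187.0], [465.9, 201.9], [495.8, 209.1], [532.1, 202.7], [550.1, 190.4]]
w (261, 99) 19278.0 [[167, 57], [237, 49], [362, 55], [359, 153], [166, 151]] [[592.7, 454.1], [593.6, 379.4], [585.1, 257.5], [487.6, 260.0], [494.2, 456.5]]
w (261, 99) 1025.5 [[63, 24], [77, 30], [60, 145]] [[658.3, 596.5], [645.3, 573.6], [512.4, 599.2]]
t (203, 248) 3469.0 [[155, 246], [168, 228], [241, 232], [239, 267], [214, 275], [155, 275]] [[541.9, 484.3], [591.1, 451.9], [580.7, 254.3], [486.0, 256.9], [464.5, 322.8], [464.1, 479.9]]
```

```bash
cat > go.py <<'E'
import sys,numpy as np
from scipy.spatial.transform import Rotation as R
from workcell import manip
x,y,z,psi,tau=map(float,sys.argv[1:6])
o=manip.get_obs();R0=o["eef_rot"]
Rt=R.from_euler("z",psi).as_matrix()@R.from_euler("y",-tau).as_matrix()@np.diag([1,-1,-1])
print("q",o["joint_positions"].round(3),"p",o["ee_pos"].round(1),"t",o["t"])
print("shift",(R0.T@(np.array([x,y,z])-o["ee_pos"])).round(1),"rot",R.from_matrix(R0.T@Rt).as_rotvec().round(3),"toolz",Rt[:,2].round(3))
E
python3 go.py 542 416 200 -1.616 0; python3 go.py 542 416 200 -1.616 0.785
```

```text
q [ 0.373  0.347  1.348 -0.     1.448  1.946] p [439.  298.2 232.2] t 8.75
shift [ 102.9 -118.    32. ] rot [2.000e-03 1.000e-03 1.614e+00] toolz [ 0.  0. -1.]
q [ 0.373  0.347  1.348 -0.     1.448  1.946] p [439.  298.2 232.2] t 8.75
shift [ 102.9 -118.    32. ] rot [-0.629  0.604  1.523] toolz [-0.032 -0.706 -0.707]
```

```bash
python3 go.py 542 416 200 1.526 -0.785;python3 go.py 542 416 200 1.526 -0.6
```

```text
q [ 0.373  0.347  1.348 -0.     1.448  1.946] p [439.  298.2 232.2] t 8.75
shift [ 102.9 -118.    32. ] rot [-0.597 -0.622 -1.442] toolz [-0.032 -0.706 -0.707]
q [ 0.373  0.347  1.348 -0.     1.448  1.946] p [439.  298.2 232.2] t 8.75
shift [ 102.9 -118.    32. ] rot [-0.458 -0.476 -1.478] toolz [-0.025 -0.564 -0.825]
```

Scaled: 50 mm is 2.5, 20 mm is 1, -0.6 rad is -2.4.

```bash
python3 steer.py '[[[0.5, -0.6, 0, -0.2, -0.2, -0.48, 85], [1, -1.2, 0, -0.4, -0.4, -0.96, 85], [1.5, -1.8, 0, -0.6, -0.62, -1.44, 85], [2, -2.4, 0, -0.8, -0.828, -1.92, 85], [2.5, -3, 0, -1, -1.04, -2.4, 85]]]';python3 go.py 542 416 200 1.526 -0.785
```

```text
t: 9.25
ee_pos: [489.6, 358.8, 232.5]
eef_rot: [[0.792, 0.586, -0.169], [0.522, -0.795, -0.307], [-0.315, 0.155, -0.936]]
contact_force: [-0.0, -0.7, 0.2]
grip_width: 85.2
grip_force: 0.0
q [ 0.517  0.648  0.871 -0.197  1.925  1.438] p [489.6 358.8 232.5] t 9.25
shift [ 81.7 -19.8   4. ] rot [-0.347 -0.36  -0.837] toolz [-0.032 -0.706 -0.707]
```

Scaled: -3 mm is -0.15, 50 mm is 2.5, -0.6 rad is -2.4.

```bash
python3 steer.py '[[[0.5, -0.15, 0, -0.2, -0.208, -0.48, 85], [1, -0.3, 0, -0.4, -0.412, -0.96, 85], [1.5, -0.45, 0, -0.6, -0.62, -1.44, 85], [2, -0.6, 0, -0.8, -0.828, -1.92, 85], [2.5, -0.75, 0, -1, -1.032, -2.4, 85]]]';python3 go.py 542 416 200 1.526 -0.785
```

```text
t: 9.75
ee_pos: [520.5, 396.7, 214.0]
eef_rot: [[0.272, 0.956, -0.112], [0.735, -0.281, -0.617], [-0.622, 0.086, -0.779]]
contact_force: [0.7, 0.1, -0.3]
grip_width: 85.3
grip_force: 0.0
q [ 0.64   0.874  0.577 -0.538  2.151  0.763] p [520.5 396.7 214. ] t 9.75
shift [28.8 13.9 -3.4] rot [-0.097 -0.1   -0.237] toolz [-0.032 -0.706 -0.707]
```

```bash
python3 steer.py '[[[0.7, 0.35, -0.1, -0.2, -0.2, -0.48, 85], [1.45, 0.7, -0.15, -0.388, -0.4, -0.948, 85], [1.45, 0.7, -0.15, -0.388, -0.4, -0.948, 85]]]';python3 go.py 542 416 150 1.526 -0.785; python3 go.py 542 416 150 1.526 -0.6
```

```text
t: 10.05
ee_pos: [541.2, 416.9, 196.8]
eef_rot: [[0.031, 0.999, -0.034], [0.706, -0.046, -0.707], [-0.707, -0.002, -0.707]]
contact_force: [0.9, -0.1, -1.8]
grip_width: 85.2
grip_force: 0.0
q [ 0.683  0.97   0.466 -0.691  2.168  0.465] p [541.2 416.9 196.8] t 10.05
shift [32.5  0.9 33.6] rot [-0.002  0.001  0.001] toolz [-0.032 -0.706 -0.707]
q [ 0.683  0.97   0.466 -0.691  2.168  0.465] p [541.2 416.9 196.8] t 10.05
shift [32.5  0.9 33.6] rot [-0.002  0.186  0.001] toolz [-0.025 -0.564 -0.825]
```

```bash
python3 m.py k2; python3 - <<'E'
from px import *
import pickle
s=cv2.imread("pics/scene0.png");t=cv2.imread("pics/top0.png")
D={n:manip.get_image(n) for n in("scene","top")}
print(tri(ray(D["scene"],(490.8,174.2)),ray(D["top"],(173.8,245))).round(1))
# predicted top of disc + rim in each view
def proj(d,X): p=d["R"]@X+d["t"];return (d["camera_matrix"]@(p/p[2]))[:2].round(1)
yaw=-.045;C=np.array([542.2,415.6,47.]);ax=np.array([np.sin(-yaw),np.cos(yaw),0]);ex=np.array([np.cos(yaw),np.sin(yaw),0])
for n in D: print(n,[proj(D[n],C+sg*7*ax+34*np.array([0,0,1])) for sg in(-1,1)],[proj(D[n],C+sg*34*ex) for sg in(-1,1)])
k=pickle.load(open("k2.pkl","rb"))
print([wproj(k,C+7*ax+34*(np.cos(a)*ex+np.sin(a)*np.array([0,0,1]))) for a in np.arange(0,3.2,.785)])
v=k["frame"].copy()
for a in np.arange(0,6.28,.1):
    u=wproj(k,C+7*ax+34*(np.cos(a)*ex+np.sin(a)*np.array([0,0,1])))
    cv2.circle(v,u,1,(255,0,255),-1)
for sx,sy in((1,1),(1,-1),(-1,-1),(-1,1)):
    B=np.array([539.5,355.7,10])+sx*50*ex+sy*100*ax;cv2.circle(v,wproj(k,B),3,(0,255,0),-1)
q=s[150:250,420:520];
out=np.hstack([v, ]);cv2.imwrite("pics/k2m.png",out)
E
```

```text
10.1 [541.2 416.3 198.4] [548.4 564.2 249.8]
[535.4 410.3  89.2]
scene [array([489.7, 179.1]), array([495.4, 177.9])] [array([481.5, 178.8]), array([495.6, 199.7])]
top [array([174.9, 242.5]), array([169.4, 242.2])] [array([175. , 257.1]), array([177.5, 231.3])]
[(374, 70), (362, 92), (322, 102), (282, 92), (269, 70)]
```

View pics/k2m.png

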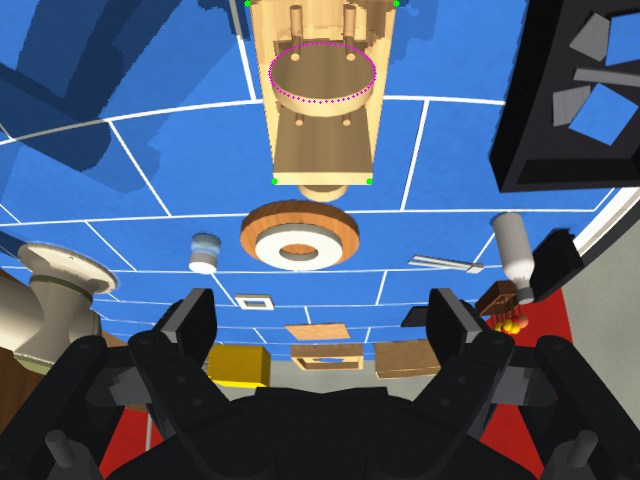

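The overlay confirms the disc pose: the predicted face circle (270–376, 42–102) lies exactly on the disc and the rack corners match. Now I'll find where the fingertips really are at each opening, from the pad corner pixels.

```bash
python3 - <<'E'
from px import *
import pickle
k=pickle.load(open("k2.pkl","rb"));o=manip.get_obs();Rt=o["eef_rot"];p=o["ee_pos"]
for w,l,r in((85,(214,290),(428,290)),(46,(266,279),(377,279)),(30,(284,278),(359,280))):
    C,R=fish(k,[l,r]);c=Rt.T@(C-p);R=R@Rt
    s=w/abs(R[0,1]-R[1,1]); s=w/abs(R[1,1]-R[0,1])
    print(w,[(c+s*v).round(1) for v in R])
E
```

```text
85 [array([ 11.1, -42.3,  -8.2]), array([12. , 42.7, -8.3])]
46 [array([ 12.1, -22.6,   2.1]), array([12.6, 23.4,  2.1])]
30 [array([ 14.5, -14.7,  -2.1]), array([14.1, 15.3, -2.5])]
```

```bash
python3 go.py 541.8 407.8 110 1.526 -0.785;  python3 go.py 541.8 407.8 39.2 1.526 -0.785
```

```text
q [ 0.681  0.963  0.467 -0.689  2.169  0.47 ] p [541.5 415.5 201.1] t 10.2
shift [58.6  0.2 70.2] rot [-0.001 -0.005 -0.008] toolz [-0.032 -0.706 -0.707]
q [ 0.681  0.963  0.467 -0.689  2.169  0.47 ] p [541.5 415.5 201.1] t 10.2
shift [ 1.084e+02 -1.000e-01  1.205e+02] rot [-0.001 -0.005 -0.008] toolz [-0.032 -0.706 -0.707]
```

```bash
python3 steer.py '[[[1, 0, 1, 0, 0, 0, 85], [2, 0, 2, 0, 0, 0, 85], [2.75, 0, 2.75, 0, 0, 0, 85], [2.75, 0.05, 3.4, 0, 0, 0, 85], [2.75, 0.05, 3.4, 0, 0, 0, 85]]]';python3 go.py 541.8 407.8 39.2 1.526 -0.785
```

```text
t: 10.7
ee_pos: [542.3, 405.6, 113.7]
eef_rot: [[0.039, 0.999, -0.034], [0.709, -0.052, -0.704], [-0.705, 0.003, -0.71]]
contact_force: [0.6, 0.6, -1.0]
grip_width: 85.0
grip_force: 0.0
q [ 0.67   1.001  0.628 -0.625  2.006  0.599] p [542.3 405.6 113.7] t 10.7
shift [54.  -0.8 51.4] rot [-0.003 -0.003 -0.007] toolz [-0.032 -0.706 -0.707]
```

```bash
python3 steer.py '[[[0.9, 0, 0.85, 0, 0, 0, 85], [1.7, 0, 1.6, 0, 0, 0, 85], [2.3, 0, 2.2, 0, 0, 0, 85], [2.65, 0, 2.55, 0, 0, 0, 85], [2.65, 0, 2.55, 0, 0, 0, 85]]]';python3 go.py 541.8 407.8 39.2 1.526 -0.785;python3 steer.py '[[[0, 0, 0, 0, 0, 0, 85]]]';python3 go.py 541.8 407.8 39.2 1.526 -0.785
```

```text
t: 11.2
ee_pos: [542.1, 408.7, 38.6]
eef_rot: [[0.035, 0.999, -0.033], [0.708, -0.048, -0.705], [-0.706, 0.001, -0.709]]
contact_force: [0.1, -0.7, 0.6]
grip_width: 85.3
grip_force: 0.0
q [ 0.674  1.074  0.679 -0.596  1.907  0.674] p [542.1 408.7  38.6] t 11.2
shift [-1.1 -0.2  0.3] rot [-0.001 -0.002 -0.003] toolz [-0.032 -0.706 -0.707]
t: 11.3
ee_pos: [542.7, 409.2, 40.7]
eef_rot: [[0.037, 0.999, -0.031], [0.709, -0.048, -0.703], [-0.704, 0.004, -0.71]]
contact_force: [-0.3, 0.0, 0.2]
grip_width: 85.1
grip_force: 0.0
q [ 0.674  1.072  0.677 -0.597  1.907  0.674] p [542.7 409.2  40.7] t 11.3
shift [ 0.  -0.8  2.1] rot [ 0.001 -0.004 -0.005] toolz [-0.032 -0.706 -0.707]
```

```bash
python3 steer.py '[[[0, -0.025, 0.075, 0, 0, 0, 75], [0, -0.025, 0.075, 0, 0, 0, 66], [0, -0.025, 0.075, 0, 0, 0, 55], [0, -0.025, 0.075, 0, 0, 0, 55], [0, -0.025, 0.075, 0, 0, 0, 55]]]'
```

```text
t: 11.8
ee_pos: [541.7, 408.4, 40.5]
eef_rot: [[0.037, 0.999, -0.031], [0.709, -0.048, -0.704], [-0.704, 0.004, -0.71]]
contact_force: [-3.2, 1.9, 6.1]
grip_width: 65.7
grip_force: 65.3
```

Scaled: -60 mm is -3, -40 mm is -2.

```bash
python3 steer.py '[[[-0.2, 0, -0.2, 0, 0, 0, 55], [-0.55, 0, -0.55, 0, 0, 0, 55], [-1.1, 0, -1.1, 0, 0, 0, 55], [-2, 0, -2, 0, 0, 0, 55], [-3, 0, -3, 0, 0, 0, 55]]]'; python3 steer.py '[[[-1.25, 0, -1.25, 0, 0, 0, 55], [-2.5, 0, -2.5, 0, 0, 0, 55], [-3.5, 0, -3.5, 0, 0, 0, 55], [-3.5, 0, -3.5, 0, 0, 0, 55]]]'; python3 go.py 542 350 200 1.526 -0.785;  python3 m.py l1
```

```text
t: 12.3
ee_pos: [541.6, 407.6, 125.6]
eef_rot: [[0.036, 0.999, -0.032], [0.709, -0.048, -0.704], [-0.704, 0.003, -0.71]]
contact_force: [0.4, 0.4, 0.8]
grip_width: 65.7
grip_force: 66.3
t: 12.7
ee_pos: [541.6, 407.6, 229.0]
eef_rot: [[0.042, 0.999, -0.026], [0.713, -0.048, -0.699], [-0.7, 0.011, -0.714]]
contact_force: [-0.5, -0.4, -0.2]
grip_width: 65.9
grip_force: 66.3
q [ 0.673  0.933  0.454 -0.709  2.189  0.433] p [541.6 407.6 229. ] t 12.7
shift [-20.8   2.8  61. ] rot [ 0.005 -0.01  -0.01 ] toolz [-0.032 -0.706 -0.707]
12.75 [541.4 407.4 226.1] [548.5 554.3 283.6]
```

```bash
for p in 0.4 0 -0.4 -0.8; do python3 go.py 490 0 240 $p 0.785|tail -1; done
```

```text
shift [-301.6  -31.7  277.3] rot [0.003 1.377 1.233] toolz [ 0.651  0.275 -0.707]
shift [-301.6  -31.7  277.3] rot [1.000e-03 1.220e+00 1.657e+00] toolz [ 0.707  0.    -0.707]
shift [-301.6  -31.7  277.3] rot [-2.000e-03  1.010e+00  2.066e+00] toolz [ 0.651 -0.275 -0.707]
shift [-301.6  -31.7  277.3] rot [-0.005  0.743  2.453] toolz [ 0.492 -0.507 -0.707]
```

Scaled: -100 mm is -5, -10 mm is -0.5, 0.4 rad is 1.6.

```bash
python3 steer.py '[[[-1, -0.1, 0.8, 0, 0.32, 0.44, 55], [-2, -0.2, 1.6, 0, 0.64, 0.88, 55], [-3, -0.3, 2.4, 0, 0.96, 1.32, 55], [-4, -0.4, 3.3, 0, 1.28, 1.76, 55], [-5, -0.5, 4.1, 0, 1.6, 2.2, 55]]]';python3 go.py 490 0 240 0 0.785
```

```text
t: 13.25
ee_pos: [524.4, 277.9, 234.6]
eef_rot: [[0.552, 0.829, 0.09], [0.786, -0.48, -0.39], [-0.28, 0.286, -0.916]]
contact_force: [0.8, -0.5, -0.2]
grip_width: 65.6
grip_force: 66.3
q [ 0.459  0.532  1.095 -0.401  1.611  1.03 ] p [524.4 277.9 234.6] t 13.25
shift [-238.8  106.5  100.4] rot [0.005 0.822 1.105] toolz [ 0.707  0.    -0.707]
```

```bash
python3 steer.py '[[[-1.2, 0.55, 0.5, 0, 0.32, 0.44, 55], [-2.4, 1.1, 1, 0, 0.64, 0.88, 55], [-3.6, 1.65, 1.5, 0, 0.96, 1.32, 55], [-4.8, 2.2, 2, 0, 1.28, 1.76, 55], [-6, 2.7, 2.5, 0, 1.64, 2.2, 55]]]';python3 go.py 490 -60 240 0 0.785
```

```text
t: 13.75
ee_pos: [508.1, 138.3, 238.6]
eef_rot: [[0.813, 0.438, 0.383], [0.512, -0.851, -0.113], [0.276, 0.288, -0.917]]
contact_force: [1.6, 0.1, -1.3]
grip_width: 65.2
grip_force: 66.3
q [ 0.119  0.205  1.599 -0.193  0.966  1.251] p [508.1 138.3 238.6] t 13.75
shift [-115.9  161.3   14.2] rot [0.004 0.41  0.556] toolz [ 0.707  0.    -0.707]
```

```bash
python3 steer.py '[[[-1.2, 1.65, 0.2, 0, 0.32, 0.44, 55], [-2.4, 3.3, 0.35, 0, 0.64, 0.88, 55], [-3.6, 4.95, 0.5, 0, 0.96, 1.32, 55], [-4.8, 6.6, 0.7, 0, 1.28, 1.76, 55], [-5.75, 8.05, 0.7, 0, 1.64, 2.224, 55]]]';python3 go.py 485 -300 200 0 0.785
```

```text
t: 14.25
ee_pos: [491.7, -48.5, 239.2]
eef_rot: [[0.733, 0.032, 0.68], [0.044, -0.999, -0.0], [0.679, 0.03, -0.733]]
contact_force: [0.7, 0.3, -0.2]
grip_width: 65.5
grip_force: 66.4
q [-0.527  0.039  1.957  0.677  0.577  0.53 ] p [491.7 -48.5 239.2] t 14.25
shift [-42.7 249.8  24.3] rot [-0.001  0.037  0.044] toolz [ 0.707  0.    -0.707]
```

```bash
python3 steer.py '[[[-0.4, 2.5, 0.25, 0, 0.148, 0.176, 55], [-0.8, 4.9, 0.5, 0, 0.148, 0.176, 55], [-1.2, 7.3, 0.75, 0, 0.148, 0.176, 55], [-1.6, 9.75, 1, 0, 0.148, 0.176, 55], [-2, 12.15, 1.2, 0, 0.148, 0.176, 55]]]';python3 go.py 504.5 -391.5 60 0 0.785
```

```text
t: 14.75
ee_pos: [487.8, -292.0, 202.1]
eef_rot: [[0.71, 0.004, 0.704], [0.004, -1.0, 0.003], [0.704, 0.001, -0.71]]
contact_force: [0.8, -0.2, 0.3]
grip_width: 65.7
grip_force: 66.4
q [-1.043  0.285  1.795  0.937  0.859 -0.044] p [ 487.8 -292.   202.1] t 14.75
shift [-88.6  99.5 112.3] rot [-0.003  0.003  0.004] toolz [ 0.707  0.    -0.707]
```

```bash
python3 steer.py '[[[-1.1, 1.25, 1.4, 0, 0, 0, 55], [-2.2, 2.5, 2.8, 0, 0, 0, 55], [-3.3, 3.75, 4.2, 0, 0, 0, 55], [-4.4, 4.95, 5.6, 0, 0, 0, 55], [-4.4, 4.95, 5.6, 0, 0, 0, 55]]]';python3 steer.py '[[[0, 0, 0, 0, 0, 0, 55], [0, 0, 0, 0, 0, 0, 55]]]';python3 go.py 504.5 -391.5 14 0 0.785; python3 m.py n1; python3 - <<'E'
from px import *
import pickle
d=pickle.load(open("n1.pkl","rb"));f=d["frame"]
h=cv2.cvtColor(f,cv2.COLOR_BGR2HSV)
m=cv2.morphologyEx(notblue(f),cv2.MORPH_OPEN,np.ones((7,7)))
print([wproj(d,(x,y,5)) for x in(425,573) for y in(-317,-466)], "disc centre exp",wproj(d,manip.get_obs()["ee_pos"]+[-6.5,0,7.3]))
E
```

```text
t: 15.25
ee_pos: [504.7, -390.4, 56.2]
eef_rot: [[0.712, 0.003, 0.702], [-0.001, -1.0, 0.005], [0.702, -0.005, -0.712]]
contact_force: [-0.0, 0.9, -0.3]
grip_width: 65.7
grip_force: 66.7
t: 15.45
ee_pos: [505.9, -388.6, 62.8]
eef_rot: [[0.709, 0.006, 0.705], [0.006, -1.0, 0.002], [0.705, 0.003, -0.709]]
contact_force: [0.1, 0.3, -0.2]
grip_width: 66.1
grip_force: 66.7
q [-1.11   0.627  1.722  1.146  0.768 -0.406] p [ 505.9 -388.6   62.8] t 15.45
shift [-35.4   2.8  33.6] rot [-0.002  0.002  0.006] toolz [ 0.707  0.    -0.707]
15.5 [ 506.  -388.6   63.2] [ 453.  -389.1  210.5]
[(186, 465), (461, 466), (212, 228), (437, 230)] disc centre exp (319, 306)
```

```bash
python3 steer.py '[[[-0.6, 0.05, 0.6, 0, 0, 0.024, 55], [-1.2, 0.1, 1.2, 0, 0, 0.024, 55], [-1.6, 0.1, 1.6, 0, 0, 0.024, 55], [-1.65, 0.1, 1.65, 0, 0, 0.024, 55], [-1.65, 0.1, 1.65, 0, 0, 0.024, 55]]]';python3 steer.py '[[[-0.07, 0, 0.07, 0, 0, 0, 55], [-0.1, 0, 0.1, 0, 0, 0, 55], [-0.1, 0, 0.1, 0, 0, 0, 55]]]'
```

```text
t: 16.0
ee_pos: [505.9, -391.2, 16.1]
eef_rot: [[0.709, 0.002, 0.705], [0.0, -1.0, 0.002], [0.705, -0.001, -0.709]]
contact_force: [-0.5, -1.1, -0.4]
grip_width: 65.5
grip_force: 66.7
t: 16.3
ee_pos: [505.8, -391.4, 12.6]
eef_rot: [[0.709, 0.001, 0.705], [-0.0, -1.0, 0.002], [0.705, -0.002, -0.709]]
contact_force: [0.4, -0.4, 0.4]
grip_width: 65.6
grip_force: 66.7
```

```bash
for i in 1 2; do python3 steer.py '[[[-0.035, 0, 0.035, 0, 0, 0, 55], [-0.035, 0, 0.035, 0, 0, 0, 55]]]'|grep -E "ee_pos|contact"; done
```

```text
ee_pos: [505.7, -391.4, 11.2]
contact_force: [0.0, 1.7, -0.2]
ee_pos: [505.7, -391.4, 10.1]
contact_force: [0.1, 0.3, -0.1]
```

Scaled: -0.7 mm is -0.035, 0.7 mm is 0.035.

```bash
python3 steer.py '[[[-0.035, 0, 0.035, 0, 0, 0, 55], [-0.035, 0, 0.035, 0, 0, 0, 55]]]'|grep -E "ee_pos|contact"
```

```text
ee_pos: [505.7, -391.3, 9.1]
contact_force: [-0.8, 0.1, -0.8]
```

```bash
python3 steer.py '[[[-0.035, 0, 0.035, 0, 0, 0, 55], [-0.035, 0, 0.035, 0, 0, 0, 55]]]'|grep -E "ee_pos|contact"
```

```text
ee_pos: [505.7, -391.3, 8.1]
contact_force: [-1.1, 0.0, 0.1]
```

Scaled: -0.6 mm is -0.03, 0.6 mm is 0.03.

```bash
python3 steer.py '[[[-0.03, 0, 0.03, 0, 0, 0, 55], [-0.03, 0, 0.03, 0, 0, 0, 55]]]'|grep -E "ee_pos|contact"
```

```text
ee_pos: [505.7, -391.4, 7.3]
contact_force: [-0.5, 0.3, -0.3]
```

Scaled: -0.6 mm is -0.03, 0.6 mm is 0.03.

```bash
python3 steer.py '[[[-0.03, 0, 0.03, 0, 0, 0, 55], [-0.03, 0, 0.03, 0, 0, 0, 55]]]'|grep -E "ee_pos|contact"
```

```text
ee_pos: [505.6, -391.4, 6.4]
contact_force: [-0.9, -0.4, -0.6]
```

```bash
python3 steer.py '[[[-0.025, 0, 0.025, 0, 0, 0, 55], [-0.025, 0, 0.025, 0, 0, 0, 55]]]'|grep -E "ee_pos|contact"
```

```text
ee_pos: [505.7, -391.4, 6.3]
contact_force: [-1.7, 0.8, 3.6]
```

Scaled: -0.5 mm is -0.025, 0.5 mm is 0.025.

```bash
python3 steer.py '[[[-0.025, 0, 0.025, 0, 0, 0, 55], [-0.025, 0, 0.025, 0, 0, 0, 55]]]'|grep -E "ee_pos|contact"
```

```text
ee_pos: [505.8, -391.4, 6.1]
contact_force: [-5.3, 2.9, 10.6]
```

Contact at about 7 N within 2 mm of the flat height. I'll release and back out along the tool axis.

Scaled: -4 mm is -0.2, -0.4 mm is -0.02.

```bash
python3 steer.py '[[[0.02, 0, -0.02, 0, 0, 0, 72], [0.02, 0, -0.02, 0, 0, 0, 85], [0.02, 0, -0.02, 0, 0, 0, 85], [0, 0, -0.2, 0, 0, 0, 85]]]'; python3 steer.py '[[[0, 0, -1, 0, 0, 0, 85], [0, 0, -3, 0, 0, 0, 85], [0, 0, -5, 0, 0, 0, 85], [0, 0, -7, 0, 0, 0, 85], [0, 0, -8, 0, 0, 0, 85]]]';python3 m.py p1; python3 - <<'E'
from px import *
from f import fixfit
import pickle
w=pickle.load(open("p1.pkl","rb"))
D={n:manip.get_image(n) for n in("scene","top")};D["w"]=w
def proj(d,X): p=d["R"]@np.array(X)+d["t"];return tuple((d["camera_matrix"]@(p/p[2]))[:2].round().astype(int))
for n,d in D.items():
    u=wproj(d,(499,-391,19)) if n=="w" else proj(d,(499,-391,19))
    h=cv2.cvtColor(d["frame"],cv2.COLOR_BGR2HSV)
    print(n,u,"hsv at disc",np.median(h[u[1]-2:u[1]+3,u[0]-2:u[0]+3].reshape(-1,3),0))
    e=wproj(d,(550,-340,5)) if n=="w" else proj(d,(550,-340,5));print("  mat",e,np.median(h[e[1]-3:e[1]+4,e[0]-3:e[0]+4].reshape(-1,3),0))
E
```

```text
t: 18.3
ee_pos: [502.9, -391.2, 7.7]
eef_rot: [[0.71, 0.002, 0.705], [-0.001, -1.0, 0.003], [0.705, -0.003, -0.71]]
contact_force: [0.2, 0.1, 0.3]
grip_width: 84.5
grip_force: 0.0
t: 18.8
ee_pos: [388.4, -392.2, 123.4]
eef_rot: [[0.709, -0.0, 0.705], [-0.0, -1.0, -0.0], [0.705, -0.0, -0.709]]
contact_force: [-0.2, -0.3, -0.6]
grip_width: 85.0
grip_force: 0.0
18.85 [ 387.9 -392.8  124.6] [ 335.6 -392.8  271. ]
scene (np.int64(129), np.int64(274)) hsv at disc [ 23.  80. 215.]
  mat (np.int64(159), np.int64(291)) [ 16. 119. 199.]
top (np.int64(483), np.int64(262)) hsv at disc [ 27.  95. 232.]
  mat (np.int64(461), np.int64(244)) [ 15. 146. 221.]
w (319, 212) hsv at disc [ 25.  93. 234.]
  mat (264, 174) [ 15. 136. 224.]
```

```bash
cat > disc.py <<'E'
from px import *
from f import fixfit
import pickle,sys
def disc(d,X,rf,pr,z,rad,lo=20,ys=1e9):
    h=cv2.cvtColor(cv2.medianBlur(d["frame"],5),cv2.COLOR_BGR2HSV);u=tuple(int(v) for v in pr(d,X))
    m=((h[...,0]>=lo)&(h[...,0]<40)&(h[...,1]>50)).astype(np.uint8)*255
    w=np.zeros_like(m);cv2.circle(w,u,rad,255,-1)
    m=cv2.morphologyEx(cv2.morphologyEx(m&w,cv2.MORPH_OPEN,np.ones((3,3))),cv2.MORPH_CLOSE,np.ones((7,7)))
    o=max(cv2.findContours(m,cv2.RETR_EXTERNAL,cv2.CHAIN_APPROX_NONE)[0],key=cv2.contourArea)[:,0]
    o=o[o[:,1]<ys]
    P=onplane(rf(d,o),z);c=fixfit(P,34)
    for _ in range(6):
        e=np.abs(np.hypot(*(P[:,:2]-c[0]).T)-34);P=P[e<max(1.5,np.median(e)*2)];c=fixfit(P,34)
    print(u,cv2.boundingRect(o),c,circ(P)[0].round(1),circ(P)[1].round(1),len(o),len(P));return c[0],o
def proj(d,X): p=d["R"]@np.array(X)+d["t"];return tuple((d["camera_matrix"]@(p/p[2]))[:2].round().astype(int))
E
python3 - <<'E'
from disc import *
w=pickle.load(open("p1.pkl","rb"));X=(499,-391,19)
cs=[]
for d,rf,pr,r in((manip.get_image("scene"),ray,proj,30),(manip.get_image("top"),ray,proj,24),(w,fish,wproj,75)):
    c,o=disc(d,X,rf,pr,19,r);C=-d["R"].T@d["t"];v=np.r_[c,19]-C;cs.append((C,(v/np.linalg.norm(v))[None]))
print("tri top/scene",tri(cs[0],cs[1]),"top/wrist",tri(cs[1],cs[2]),tri(cs[0],cs[2]))
E
python3 go.py 499 -391 160 0 0
```

```text
(129, 274) (113, 261, 29, 28) (array([ 499.1, -388.9]), np.float64(0.61)) [ 499.1 -389.5] 33.5 82 54
(483, 262) (473, 251, 23, 25) (array([ 496.4, -390.2]), np.float64(0.61)) [ 496.7 -391.2] 33.3 68 31
(319, 212) (292, 180, 70, 72) (array([ 496.5, -391.4]), np.float64(0.44)) [ 496.5 -391.8] 33.5 214 156
tri top/scene [ 496.7004807  -390.39535261   16.21885587] top/wrist [ 496.76384521 -390.99693376   18.0192885 ] [ 497.57966915 -390.43768518   16.91011117]
q [-1.349  0.452  1.844  1.012  0.947 -0.446] p [ 390.4 -391.5  120.8] t 19.05
shift [104.7  -0.5  48.7] rot [-0.003 -0.782  0.   ] toolz [ 0.  0. -1.]
```

Scaled: 30 mm is 1.5, 10 mm is 0.5, -0.7 rad is -2.8.

```bash
python3 steer.py '[[[0.5, 0, 0, 0, -0.56, 0, 85], [1.5, 0, 0.5, 0, -1.12, 0, 85], [2.6, 0, 1, 0, -1.68, 0, 85], [3.75, 0, 1.5, 0, -2.24, 0, 85], [4.5, 0, 2, 0, -2.8, 0, 85]]]';python3 go.py 496.6 -391.2 120 0 0
```

```text
t: 19.55
ee_pos: [484.0, -391.3, 156.9]
eef_rot: [[0.989, 0.002, 0.148], [0.002, -1.0, 0.002], [0.148, -0.002, -0.989]]
contact_force: [-0.7, -0.8, -0.7]
grip_width: 85.1
grip_force: 0.0
q [-0.92   0.519  1.296  0.127  1.24   0.612] p [ 484.  -391.3  156.9] t 19.55
shift [ 7.  -0.  38.3] rot [-0.002 -0.149  0.002] toolz [ 0.  0. -1.]
```

Scaled: 38 mm is 1.9, 15 mm is 0.75, -0.149 rad is -0.596.

```bash
python3 steer.py '[[[0.25, 0, 0.75, 0, -0.48, 0, 85], [0.35, 0, 1.9, 0, -0.596, 0.008, 85], [0.35, 0, 1.9, 0, -0.596, 0.008, 85]]]';python3 steer.py '[[[0, 0, 0, 0, 0, 0, 85], [0, 0, 0, 0, 0, 0, 85]]]' >/dev/null;python3 m.py p2;python3 go.py 496.6 -391.2 120 0 0; python3 - <<'E'
from disc import *
d=pickle.load(open("p2.pkl","rb"))
for z in(17,19,21): disc(d,(497,-391,19),fish,wproj,z,80,ys=330)
E
```

```text
t: 19.85
ee_pos: [496.1, -388.9, 115.3]
eef_rot: [[1.0, 0.005, 0.0], [0.005, -1.0, 0.011], [0.0, -0.011, -1.0]]
contact_force: [-0.9, -0.1, 0.4]
grip_width: 84.9
grip_force: 0.0
20.1 [ 494.5 -392.   121. ] [ 560.9 -393.   263.1]
q [-0.86   0.611  1.226  0.007  1.303  0.708] p [ 494.5 -392.   121. ] t 20.1
shift [ 2.1 -0.8  1. ] rot [-0.004 -0.006  0.   ] toolz [ 0.  0. -1.]
(319, 232) (335, 185, 34, 38) (array([ 497.4, -391.3]), np.float64(0.25)) [ 500.3 -394.7] 29.8 88 49
(319, 232) (335, 185, 34, 38) (array([ 497.7, -391.1]), np.float64(0.26)) [ 500.8 -394.7] 29.5 88 49
(319, 232) (335, 185, 34, 38) (array([ 498. , -390.9]), np.float64(0.26)) [ 501.3 -394.7] 29.3 88 49
```

Scaled: -0.8 mm is -0.04, 95 mm is 4.75, -0.006 rad is -0.024.

```bash
python3 steer.py '[[[0.125, -0.04, 2, -0.016, -0.024, 0, 85], [0.125, -0.04, 3.75, -0.016, -0.024, 0, 85], [0.125, -0.04, 4.75, -0.016, -0.024, 0, 85], [0.125, -0.04, 4.75, -0.016, -0.024, 0, 85]]]';python3 go.py 497.2 -391.2 2 0 0
```

```text
t: 20.5
ee_pos: [496.5, -389.8, 23.3]
eef_rot: [[1.0, -0.0, -0.004], [-0.0, -1.0, 0.004], [-0.004, -0.004, -1.0]]
contact_force: [-0.1, -0.5, -0.1]
grip_width: 84.9
grip_force: 0.0
q [-0.853  0.725  1.319 -0.     1.103  0.718] p [ 496.5 -389.8   23.3] t 20.5
shift [ 0.8  1.5 21.3] rot [-0.004  0.004 -0.   ] toolz [ 0.  0. -1.]
```

Scaled: 20 mm is 1, 16 mm is 0.8.

```bash
python3 steer.py '[[[0.015, 0.025, 0.4, 0, 0, 0, 85], [0.015, 0.025, 0.8, 0, 0, 0, 85], [0.015, 0.025, 1, 0, 0, 0, 85], [0.015, 0.025, 1, 0, 0, 0, 85]]]';python3 go.py 497.2 -391.2 2 0 0
```

```text
t: 20.9
ee_pos: [498.0, -390.8, 5.0]
eef_rot: [[1.0, 0.001, -0.001], [0.001, -1.0, 0.001], [-0.001, -0.001, -1.0]]
contact_force: [-0.3, -0.5, 0.4]
grip_width: 85.4
grip_force: 0.0
q [-8.520e-01  7.500e-01  1.329e+00 -1.000e-03  1.064e+00  7.190e-01] p [ 498.  -390.8    5. ] t 20.9
shift [-0.8  0.4  3. ] rot [-0.001  0.001  0.001] toolz [ 0.  0. -1.]
```

Scaled: 2.5 mm is 0.125, 2 mm is 0.1.

```bash
python3 steer.py '[[[-0.025, 0.015, 0.1, 0, 0, 0, 85], [-0.025, 0.015, 0.125, 0, 0, 0, 76], [-0.025, 0.015, 0.125, 0, 0, 0, 66], [-0.025, 0.015, 0.125, 0, 0, 0, 55], [-0.025, 0.015, 0.125, 0, 0, 0, 55]]]';python3 steer.py '[[[0, 0, 0, 0, 0, 0, 55], [0, 0, 0, 0, 0, 0, 55]]]'
```

```text
t: 21.4
ee_pos: [497.8, -391.3, 3.5]
eef_rot: [[1.0, 0.001, -0.0], [0.001, -1.0, -0.0], [-0.0, 0.0, -1.0]]
contact_force: [-1.4, 1.5, 6.0]
grip_width: 65.0
grip_force: 65.8
t: 21.6
ee_pos: [497.8, -391.3, 3.5]
eef_rot: [[1.0, 0.001, -0.0], [0.001, -1.0, -0.0], [-0.0, 0.0, -1.0]]
contact_force: [-1.5, 1.7, 5.5]
grip_width: 65.3
grip_force: 65.9
```

Units first: shifts go in units of 20 mm and turns go in units of 0.25 rad. So -12 mm is -0.6, -3 mm is -0.15.

```bash
python3 steer.py '[[[0, 0, -0.15, 0, 0, 0, 55], [0, 0, -0.6, 0, 0, 0, 55], [0, 0, -2, 0, 0, 0, 55], [0, 0, -3.75, 0, 0, 0, 55], [0, -1.25, -5, 0, 0, 0, 55]]]'; python3 steer.py '[[[0, -2.25, 0, 0, 0, 0, 55], [0, -4.5, 0, 0, 0, 0, 55], [0, -6.75, 0, 0, 0, 0, 55], [0, -9, 0, 0, 0, 0, 55], [0, -11.25, 0, 0, 0, 0, 55]]]'; python3 go.py 498.7 127.7 80 0 0
```

```text
t: 22.1
ee_pos: [497.9, -368.5, 105.2]
eef_rot: [[1.0, -0.002, 0.001], [-0.002, -1.0, -0.003], [0.001, 0.003, -1.0]]
contact_force: [0.9, -0.7, -0.4]
grip_width: 65.0
grip_force: 66.4
t: 22.6
ee_pos: [497.3, -139.5, 103.4]
eef_rot: [[1.0, 0.0, -0.0], [0.0, -1.0, 0.0], [-0.0, -0.0, -1.0]]
contact_force: [0.7, -0.2, -0.2]
grip_width: 65.6
grip_force: 66.4
q [-0.503  0.458  1.585 -0.     1.1    1.067] p [ 497.3 -139.5  103.4] t 22.6
shift [   1.5 -267.2   23.4] rot [-0.  0.  0.] toolz [ 0.  0. -1.]
```

```bash
python3 steer.py '[[[0, -2.4, 0, 0, 0, 0, 55], [0, -4.8, 0, 0, 0, 0, 55], [0, -7.2, 0, 0, 0, 0, 55], [0.05, -9.6, 0, 0, 0, 0, 55], [0.05, -11.75, 0.5, 0, 0, 0, 55]]]'; python3 steer.py '[[[0.025, -1.4, 0.5, 0, 0, 0, 55], [0.025, -1.6, 1.5, 0, 0, 0, 55], [0.025, -1.6, 1.9, 0, 0, 0, 55], [0.025, -1.6, 1.9, 0, 0, 0, 55], [0.025, -1.6, 1.9, 0, 0, 0, 55]]]'; python3 go.py 498.7 127.7 50 0 0
```

```text
t: 23.1
ee_pos: [498.9, 96.0, 94.3]
eef_rot: [[1.0, 0.001, 0.002], [0.001, -1.0, 0.0], [0.002, -0.0, -1.0]]
contact_force: [0.5, -1.1, -0.6]
grip_width: 65.2
grip_force: 66.4
t: 23.6
ee_pos: [499.2, 125.2, 55.5]
eef_rot: [[1.0, -0.0, -0.0], [-0.0, -1.0, 0.0], [-0.0, -0.0, -1.0]]
contact_force: [-0.2, -0.6, -1.3]
grip_width: 65.2
grip_force: 66.4
q [1.500e-02 5.240e-01 1.643e+00 1.000e-03 9.750e-01 1.586e+00] p [499.2 125.2  55.5] t 23.6
shift [-0.5 -2.5  5.5] rot [-0.  0. -0.] toolz [ 0.  0. -1.]
```

```bash
python3 steer.py '[[[-0.015, -0.125, 0.5, 0, 0, 0, 55], [-0.015, -0.125, 0.95, 0, 0, 0, 55], [-0.015, -0.125, 0.95, 0, 0, 0, 55], [-0.015, -0.125, 0.95, 0, 0, 0, 55]]]' | grep -E "^t|ee_pos|contact"; python3 m.py s1; cat > fin.py <<'E'
from disc import *
def fin(name,zd,zr=30.):
    d=pickle.load(open(name+".pkl","rb"));h=cv2.cvtColor(cv2.medianBlur(d["frame"],3),cv2.COLOR_BGR2HSV)
    lab=cv2.cvtColor(cv2.medianBlur(d["frame"],3),cv2.COLOR_BGR2LAB)
    def samp(X):
        u=wproj(d,X);return u,h[u[1],u[0]].tolist()
    print("disc",samp((525,127.7,zd)),samp((515,120,zd)),"ring",samp((545,127.7,zr)),samp((535,155,zr)),"plinth",samp((567,127.7,18)))
    def radial(R,z,c0,name,amin=-1.2,amax=1.2):
        # strongest radial colour edge near expected circle
        pts=[]
        im=cv2.GaussianBlur(lab,(3,3),0).astype(float)
        rr=np.arange(R-8,R+8.01,.5)
        for a in np.arange(amin,amax,.03):
            uv=np.array([wproj2(d,(c0[0]+r*np.cos(a),c0[1]+r*np.sin(a),z)) for r in rr])
            s=cv2.remap(im.astype(np.float32),uv[None,:,0].astype(np.float32),uv[None,:,1].astype(np.float32),cv2.INTER_LINEAR)[0]
            g=np.linalg.norm(s[4:]-s[:-4],axis=1);i=g.argmax()
            if g[i]>15: pts.append((c0[0]+rr[i+2]*np.cos(a),c0[1]+rr[i+2]*np.sin(a)))
        P=np.array(pts);n=len(P);c=fixfit(P,R)
        for _ in range(6):
            e=np.abs(np.hypot(*(P-c[0]).T)-R);P=P[e<max(1.,np.median(e)*2)];c=fixfit(P,R)
        print(name,c,circ(P)[0].round(1),circ(P)[1].round(1),n,len(P));return c[0]
    p=radial(80,18.,(498.5,127.8),"plinth");r=radial(58,zr,(498.7,127.7),"ring");q=radial(34,zd,(498.7,127.7),"disc",-1.,1.)
    print("ring-disc",r-q,"plinth-disc",p-q)
def wproj2(d,X):
    p=d["R"]@np.array(X)+d["t"];a=np.arctan2(np.hypot(p[0],p[1]),p[2]);K=d["camera_matrix"]
    return K[:2,2]+K[0,0]*a*p[:2]/np.hypot(p[0],p[1])
if __name__=="__main__": fin(sys.argv[1],float(sys.argv[2]))
E
python3 fin.py s1 52; python3 fin.py s1 54|tail -1
```

```text
t: 24.0
ee_pos: [498.4, 128.3, 35.6]
contact_force: [0.6, 0.5, -0.4]
24.05 [498.5 128.3  35.8] [565.7 127.6 177.5]
disc ((320, 251), [18, 115, 131]) ((342, 277), [18, 114, 130]) ring ((321, 186), [25, 30, 238]) ((254, 210), [23, 31, 238]) plinth ((321, 131), [14, 168, 224])
plinth (array([498.3, 127.9]), np.float64(0.33)) [499.9 127.8] 78.7 80 77
ring (array([497.6, 127.3]), np.float64(0.2)) [498.4 127.3] 57.3 80 80
disc (array([502.1, 126.2]), np.float64(0.28)) [505.1 127.2] 31.1 67 34
ring-disc [-4.5  1.1] plinth-disc [-3.8  1.7]
ring-disc [-5.   1.3] plinth-disc [-4.3  1.9]
```

```bash
python3 fin.py s1 37.5|tail -2; python3 fin.py s1 36|tail -2;  python3 fin.py s1 39|tail -2
```

```text
disc (array([498.7, 127.3]), np.float64(0.21)) [499.5 127.3] 33.4 67 40
ring-disc [-1.1  0. ] plinth-disc [-0.4  0.6]
disc (array([498.5, 127.3]), np.float64(0.19)) [498.7 127.3] 33.8 67 41
ring-disc [-0.9  0. ] plinth-disc [-0.2  0.6]
disc (array([499.1, 127.4]), np.float64(0.21)) [499.8 127.4] 33.4 67 42
ring-disc [-1.5 -0.1] plinth-disc [-0.8  0.5]
```

```bash
python3 steer.py '[[[-0.035, 0, 0.1, 0, 0, 0, 55], [-0.035, 0, 0.2, 0, 0, 0, 55], [-0.035, 0, 0.275, 0, 0, 0, 55], [-0.035, 0, 0.3, 0, 0, 0, 55], [-0.035, 0, 0.3, 0, 0, 0, 55]]]'| grep -E "^t|ee_pos|contact"; python3 steer.py '[[[0, 0, 0.025, 0, 0, 0, 55], [0, 0, 0.025, 0, 0, 0, 55]]]'| grep -E "^t|ee_pos|contact"
```

```text
t: 24.55
ee_pos: [497.7, 128.4, 29.7]
contact_force: [0.1, 0.3, -0.4]
t: 24.75
ee_pos: [497.8, 128.4, 29.3]
contact_force: [-0.6, -0.1, -1.0]
```

Scaled: 0.7 mm is 0.035.

```bash
python3 steer.py '[[[0, 0, 0.035, 0, 0, 0, 55], [0, 0, 0.035, 0, 0, 0, 55]]]'| grep -E "^t|ee_pos|contact"
```

```text
t: 24.95
ee_pos: [497.8, 128.4, 28.6]
contact_force: [0.4, 0.2, 0.6]
```

```bash
python3 steer.py '[[[0, 0, 0.025, 0, 0, 0, 55], [0, 0, 0.025, 0, 0, 0, 55]]]'| grep -E "^t|ee_pos|contact"
```

```text
t: 25.15
ee_pos: [497.8, 128.4, 28.5]
contact_force: [-0.4, -0.6, 5.9]
```

Scaled: 0.3 mm is 0.015.

```bash
python3 steer.py '[[[0, 0, 0.015, 0, 0, 0, 55], [0, 0, 0.015, 0, 0, 0, 55]]]'| grep -E "^t|ee_pos|contact"
```

```text
t: 25.35
ee_pos: [497.8, 128.4, 28.5]
contact_force: [-2.1, -0.9, 7.6]
```

Scaled: -3 mm is -0.15, -0.5 mm is -0.025.

```bash
python3 steer.py '[[[0, 0, -0.025, 0, 0, 0, 70], [0, 0, -0.025, 0, 0, 0, 80], [0, 0, -0.025, 0, 0, 0, 84], [0, 0, -0.15, 0, 0, 0, 84]]]'; python3 steer.py '[[[0, 0, -0.5, 0, 0, 0, 85], [0, 0, -2, 0, 0, 0, 85], [0, 0, -4, 0, 0, 0, 85], [0, 0, -6, 0, 0, 0, 85], [-3, 0, -7, 0, 0, 0, 85]]]'; python3 steer.py '[[[0, 0, 0, 0, 0, 0, 85], [0, 0, 0, 0, 0, 0, 85]]]' >/dev/null; python3 m.py v1; python3 fin.py v1 44; python3 - <<'E'
from disc import *
t=manip.get_image("top");h=cv2.cvtColor(t["frame"],cv2.COLOR_BGR2HSV)
for n,X in(("disc",(498,128,44)),("ring",(545,128,30)),("mat",(498,-391,5))): u=proj(t,X);print(n,u,h[u[1],u[0]])
for k,p in(("jar",(292,316)),("frame",(379,308)),("phone",(435,175)),("glue",(277,154))):
    a=cv2.imread("pics/top0.png")[p[1]-20:p[1]+20,p[0]-20:p[0]+20];b=t["frame"][p[1]-20:p[1]+20,p[0]-20:p[0]+20];print(k,np.abs(a.astype(int)-b).mean().round(1))
E
```

```text
t: 25.75
ee_pos: [497.6, 128.4, 30.6]
eef_rot: [[1.0, 0.001, -0.002], [0.001, -1.0, 0.0], [-0.002, -0.0, -1.0]]
contact_force: [-0.8, -0.4, 0.0]
grip_width: 83.9
grip_force: 0.0
t: 26.25
ee_pos: [455.2, 127.9, 171.0]
eef_rot: [[1.0, -0.0, 0.01], [-0.0, -1.0, 0.001], [0.01, -0.001, -1.0]]
contact_force: [-0.2, 0.3, 0.6]
grip_width: 85.1
grip_force: 0.0
26.5 [450.7 128.3 167.1] [517.1 127.7 309.8]
disc ((321, 124), [27, 84, 240]) ((332, 138), [26, 85, 241]) ring ((321, 98), [42, 5, 242]) ((284, 111), [42, 5, 242]) plinth ((321, 72), [14, 170, 217])
plinth (array([498.3, 127.7]), np.float64(0.26)) [499.5 127.7] 79.1 80 79
ring (array([497.8, 127.3]), np.float64(0.19)) [498.7 127.3] 57.2 80 80
disc (array([498. , 127.4]), np.float64(0.22)) [498.  127.4] 34.0 67 67
ring-disc [-0.2 -0.1] plinth-disc [0.3 0.3]
disc (np.int64(286), np.int64(261)) [ 24  47 232]
ring (np.int64(287), np.int64(244)) [ 23  20 166]
mat (np.int64(481), np.int64(263)) [ 15 142 228]
jar 68.9
frame 2.6
phone 1.4
glue 1.9
```

Scaled: 230 mm is 11.5, 200 mm is 10.

```bash
python3 steer.py '[[[0, 2.5, 0, 0, 0, 0, 85], [0, 5, 0, 0, 0, 0, 85], [0, 7.5, 0, 0, 0, 0, 85], [0, 10, 0, 0, 0, 0, 85], [0, 11.5, 0, 0, 0, 0, 85]]]'|grep contact; python3 - <<'E'
from h import *
for n,ps in(("top",(("jar",292,316),("small",226,248),("panel",198,248))),("scene",(("jar",338,172),("small",438,203),("panel",467,190)))):
    t=manip.get_image(n)["frame"];a=cv2.imread(f"pics/{n}0.png")
    for k,x,y in ps: print(n,k,np.abs(a[y-12:y+12,x-10:x+10].astype(int)-t[y-12:y+12,x-10:x+10]).mean().round(1))
E
```

```text
contact_force: [0.8, 1.0, -0.5]
top jar 4.9
top small 2.9
top panel 2.5
scene jar 2.5
scene small 1.0
scene panel 1.2
```

All bystanders match their starting images, so I'll hand in.

```bash
python3 steer.py '[[[0, 0, 0, 0, 0, 0, 85], [0, 0, 0, 0, 0, 0, 85]]]'|grep -E "^t"; python3 -c "
from workcell import manip
print(manip.close_job())"
```

```text
t: 27.35
the job is handed in; nothing more can be done
None
```

The stand is built and handed in at 27.4 s: the ring and disc lie flat and centred on the plinth, all three centres within about 0.5 mm by the wrist camera, and the disc was laid on the mat and regrasped on the way; the jar, frame, phone, glue, small disc and panel look unmoved in before-and-after images, while the tweezers were not compared.

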